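Set the lot counter for a crate of scrapped car radios

TASK

Roll the three thumbwheels of the green lot counter so that it reads 4 2 5 from left to right, as seen from the robot (yellow, red, green), each number squarely on the line of the white pointer marks. Leave the wheels at rest and do not shift the loose things that lie about the counter.

Things in the scene. Friction and masses are not known exactly. Their poses are not given: they have to be found in the camera images.
- counter: lot counter: green steel housing fixed on the table, 190 mm deep, 235 wide, 182 high, with a row of three thumbwheels open to its front (robot's side) and upward; a roof covers them from the axle backward. Origin: centre of its underside, straight below the middle of the wheels' axle; x towards its back, y to its left seen from its front, z up. The axle runs along y, 105 mm above the table.
- rail (a point): middle of the steel guard rail, on bent posts at both ends of the counter: 14 mm thick, along the counter's y, 36 mm in front of the axle and 270 mm above the table. It bars the way from straight above: reach the wheels from the front, below and before the rail, with the tool leaning back towards the robot about 30 to 40 degrees from vertical.
- reading_line (a point): point on the reading line over the middle wheel, 52 mm from the axle, 45 degrees forward and up from it. A number is set when the middle of its field lies on this line; white pointer marks beside every wheel (four in all, reaching 52 mm from the axle) show the line.
- axle_left (a point): centre of the left wheel (seen from the robot), on the axle, 64 mm to the left (+y of the counter) of the middle wheel; same make as the middle wheel; axes as the counter's
- axle_middle (a point): centre of the middle wheel, on the axle; axes as the counter's. Each wheel: drum 40 mm wide (24 mm gaps between wheels), surface at radius 51 mm, with 8 coloured number fields 45 degrees apart and 8 black ribs half-way between them (8 mm thick, out to radius 64 mm, full width). A shut fingertip laid on a field can push a rib round the axle, up or down.
- axle_right (a point): centre of the right wheel, on the axle, 64 mm to the right (-y of the counter) of the middle wheel; same make as the middle wheel; axes as the counter's
- wheel_left (a joint): angle of the left wheel in rad = number on the reading line x 0.7854 (0 shows 0, 5.498 shows 7; stops 0.25 beyond both). Grows as the wheel's front is rolled down; higher numbers come from above. Fields: 0 black, 1 brown, 2 red, 3 orange, 4 yellow, 5 green, 6 blue, 7 violet. Stiff (about 3 N at a rib), no clicks, stays where it is left.
- wheel_middle (a joint): angle of the middle wheel in rad = number on the reading line x 0.7854 (0 shows 0, 5.498 shows 7; stops 0.25 beyond both). Grows as the wheel's front is rolled down; higher numbers come from above. Fields: 0 black, 1 brown, 2 red, 3 orange, 4 yellow, 5 green, 6 blue, 7 violet. Stiff (about 3 N at a rib), no clicks, stays where it is left.
- wheel_right (a joint): angle of the right wheel in rad = number on the reading line x 0.7854 (0 shows 0, 5.498 shows 7; stops 0.25 beyond both). Grows as the wheel's front is rolled down; higher numbers come from above. Fields: 0 black, 1 brown, 2 red, 3 orange, 4 yellow, 5 green, 6 blue, 7 violet. Stiff (about 3 N at a rib), no clicks, stays where it is left.
- radio_mid (a point): bystander: loose car radio, aluminium box with black face, 180 x 186 x 52 mm, lying flat right of the counter; its centre
- jar_mid (a point): bystander: amber glass jar with blue cap, 68 mm across, 85 mm high; its centre
- tape_mid (a point): bystander: brown cardboard tape ring, 100 mm across, 45 mm high; its centre
- driver_grip (a point): bystander: screwdriver with orange handle, 190 mm long, lying in front of the counter; the middle of its handle
- cone_mid (a point): bystander: red thread cone, 72 mm across at its foot, 118 mm high; its centre

How it is judged:
At the end, for the whole second after the job is handed in: The left wheel shows 4, the middle wheel 2 and the right wheel 5, each within 0.15 rad (8.6 degrees, about 8 mm at the rim) of the reading line, and all three are at rest (value of joint wheel_left between 2.9916 and 3.2916 rad and velocity of joint wheel_left between -0.05 and 0.05 rad/s and value of joint wheel_middle between 1.4208 and 1.7208 rad and velocity of joint wheel_middle between -0.05 and 0.05 rad/s and value of joint wheel_right between 3.777 and 4.077 rad and velocity of joint wheel_right between -0.05 and 0.05 rad/s); the robot touches nothing.
It fails at once if a loose thing about the counter is shifted by more than 30 mm (distance of any of radio_mid, jar_mid, tape_mid, driver_grip, cone_mid from where it was at the start of the episode above 0.03 m).
It also fails if it takes over 61 s, if anything falls off the work surface, if the arm or the gripper's body presses on something with over 40 N, if the wrist force passes 120 N, or if a joint passes its speed limit or range.

ROBOT

A 6-joint arm with a two-finger parallel gripper is mounted at the origin on the work surface. World frame = base frame: x ahead of the robot, y to its left, z up, the work surface at z = 0. Lengths are in m, angles in rad, forces in N, time in s.
With the tool pointing down it reaches from about 0.275 to 0.75 m from the base axis. Payload 10.2 kg.
Tool frame: the origin (TCP) lies at the very end of the fingers, on their centre line; the grasp point (between the pads) lies 19 mm behind it (env.grip_point_offset is the distance from the TCP to the grasp point, in m); y points along the fingers, x is the direction in which the jaws open and shut, and the axes are right-handed (so a half turn about y gives the same grasp; the last joint's range is limited). The gripper opens to 88 mm and grips with 3 to 60 N. Pads are 18 mm wide; open, the fingers measure 123 mm over their backs; the gripper's body (75 mm by 187 mm) begins 45 mm behind the grasp point.
Start: joints at [-1.538, 0.313, 1.498, -0, 1.331, -0.223], TCP at [0.133, -0.508, 0.239] pointing down, gripper open.
Joint ranges: [-2.94, 2.94], [-0.97, 2.17], [0.19, 2.56], [-1.23, 4.37], [0.02, 3.11], [-2.88, 2.88]. Speed limits (rad/s): [2.39, 2.39, 3.01, 3.14, 3.14, 3.14].

INTERFACE

Orientations are given as a 3x3 rotation matrix whose columns are the frame's x, y, z axes.
In Python, from rig import readout, capture, job, env gives the robot as it stands. The module is installed in compiled form; this text tells all that it offers.
- The arm moves only by the tool carry_out, never from a script. Its argument "motion" is one flat list of numbers, 7 for each row, row after row: the closure in counts, from 0 (fully open) to 255 (shut), then the shift along the world's x, y, z each as a share of 20 cm, from -1 to 1, then the turn, a rotation vector about the world's x, y, z each as a share of 45 degrees, from -1 to 1. In form: [claw, x, y, z, ax, ay, az, claw, x, y, z, ax, ay, az, ...]. A call has 1 to 10 rows; each row is the pose to reach, as a shift and turn from the pose commanded when the call began; what a row does not reach only later rows make up. A row lasts 1/10 s, in which the tool goes at most 50 mm and 8.59 degrees, less where a joint would pass 70% of its speed; a pose out of reach is approached as far as the arm can. A call with a number of a shift or a turn outside -1 to 1 is refused whole. A call with a gripper value outside its range is refused whole. The fingers move at their own pace and stop on an object; "newtons" is the grip in N (left out, the last holds). Time passes only in rows, so rows that repeat a pose let the fingers close. It gives the time, the measured TCP pose, the force and the opening at its end, in the units of the state.
- readout.read_state(): the state, without advancing time (a new reading comes with each control period).
- capture(name): name is "scene" or "top" or "wrist"; returns a dict with "image" (480x640x3 uint8, red, green, blue), "fov_y" (degrees; the focal length in pixels is half the picture's height over the tangent of half this angle, whatever the lens; pixels are square), "cx", "cy" (the principal point, pixels), "D" ([k1, k2, p1, p2, k3] as OpenCV has them; the pictures are not rectified), "pose" (4x4, takes a point from camera to world coordinates); the wrist camera has in their place "mount" (4x4, takes a point from camera to tool coordinates, whose origin is the TCP and whose axes are the tool frame's). Camera axes: x right, y down, z forward; pixel columns grow to the right and rows downward; lengths in m; the calibration is good to about 2 mm. A picture is of the moment at which its call begins: read the wrist's pose just before it. There is no depth.
- job.sign_off(): hands the job in, once; it reports no verdict.
The state is a dict: "time_s": time; "joint_pos": joint angles; "qvel": joint speeds; "effort": joint torques, N m; "ee_pos": TCP position; "orientation": TCP orientation; "contact_force": force on the tool from outside, world axes, zero at the start; "wrist_torque": the same for the moment, N m; "opening": opening from 0.0 (shut) to 1.0 (fully open).
Only numpy, scipy, OpenCV 4.12 (cv2) and the standard library are available. Lean on these libraries where they do the work, as an engineer would, in place of code of your own. Each camera call takes 0.05 s, during which the arm holds its last target.

## Working session

There is one attempt and no reset: what is moved stays moved. The work goes in short steps, Python scripts to look and compute and a tool call to move; the robot and the scene stay as the last step left them, time stands still between calls to the robot, and variables do not carry over. Pictures are saved under pics/ and viewed, and the job is handed in when it is done.

Besides the shell and the picture viewer there is one more tool, called as a command line: name --argument value ..., lists and objects as JSON in quotes. carry_out: Moves the arm, as the interface text tells. Its arguments: {"type":"object","properties":{"motion":{"type":"array"},"newtons":{"type":"number"}},"required":["motion"]}

```bash
mkdir -p pics; cat > h.py <<'E'
import numpy as np, cv2, json
from rig import readout, capture, job, env
def K(c):
    f=240/np.tan(np.radians(c["fov_y"])/2)
    return np.array([[f,0,c["cx"]],[0,f,c["cy"]],[0,0,1.]])
def snap(n,name):
    s=readout.read_state()
    c=capture(n)
    cv2.imwrite(f"pics/{name}.png",c["image"][:,:,::-1])
    if n=="wrist":
        T=np.eye(4);T[:3,:3]=np.array(s["orientation"]);T[:3,3]=s["ee_pos"]
        c["pose"]=T@np.array(c["mount"])
    np.savez(f"pics/{name}.npz",K=K(c),D=np.array(c["D"],float),pose=np.array(c["pose"]))
    return c
def load(name): return np.load(f"pics/{name}.npz")
def proj(name,P):
    d=load(name);T=np.linalg.inv(d["pose"])
    r,_=cv2.Rodrigues(T[:3,:3])
    p,_=cv2.projectPoints(np.array(P,float).reshape(-1,1,3),r,T[:3,3],d["K"],d["D"]);return p[:,0]
def ray(name,uv):
    d=load(name)
    n=cv2.undistortPoints(np.array(uv,float).reshape(-1,1,2),d["K"],d["D"])[:,0]
    v=np.c_[n,np.ones(len(n))]@d["pose"][:3,:3].T
    return d["pose"][:3,3],v/np.linalg.norm(v,axis=1)[:,None]
def onz(name,uv,z):
    o,v=ray(name,uv);return o+v*((z-o[2])/v[:,2])[:,None]
E
python3 - <<'E'
from h import *
print(readout.read_state())
for n in ["scene","top","wrist"]:
    c=snap(n,n+"0");print(n,c["fov_y"],c["D"],np.round(c["pose"],3).tolist())
E
```

```text
{'time_s': 0.0, 'joint_pos': array([-1.53835274e+00,  3.13438809e-01,  1.49843979e+00, -2.09190336e-05,
        1.33100253e+00, -2.23408422e-01]), 'qvel': array([ 0.00030405,  0.00087091,  0.00044013, -0.00016432, -0.00062569,
       -0.00176136]), 'effort': array([-1.51040444e-03, -4.02207863e+01, -2.52269179e+01,  6.93049422e-02,
        3.52791545e-02, -9.94708171e-05]), 'ee_pos': array([ 0.13283225, -0.50765873,  0.23816578]), 'orientation': array([[ 2.53074559e-01, -6.21052373e-05,  9.67446776e-01],
       [-9.67445956e-01,  1.28713876e-03,  2.53074427e-01],
       [-1.26095549e-03, -9.99999170e-01,  2.65658614e-04]]), 'contact_force': array([ 0.17254302, -0.88180317, -0.00711915]), 'wrist_torque': array([-0.0261638 ,  0.01435653,  0.02853528]), 'opening': 0.9984181611494434}
scene 44.273988862089396 [-0.13401638  0.          0.          0.          0.        ] [[0.334, 0.697, -0.635, 1.181], [0.942, -0.234, 0.239, -0.223], [0.018, -0.678, -0.735, 0.91], [0.0, 0.0, 0.0, 1.0]]
top 47.49501449418973 [-0.01451067  0.          0.          0.          0.        ] [[0.051, -0.974, 0.219, 0.335], [-0.999, -0.05, 0.012, -0.011], [-0.001, -0.219, -0.976, 1.092], [0.0, 0.0, 0.0, 1.0]]
wrist 59.29538170761456 [-0.02451076  0.          0.          0.          0.        ] [[0.253, -0.932, -0.258, 0.199], [-0.967, -0.245, -0.066, -0.49], [-0.002, 0.266, -0.964, 0.384], [0.0, 0.0, 0.0, 1.0]]
```

View pics/scene0.png

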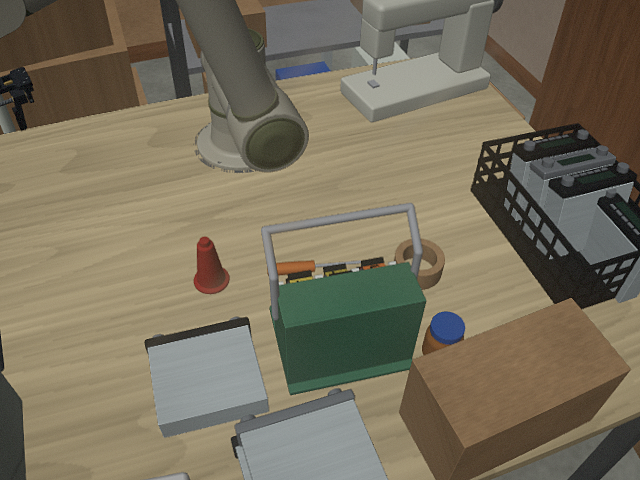

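View pics/top0.png

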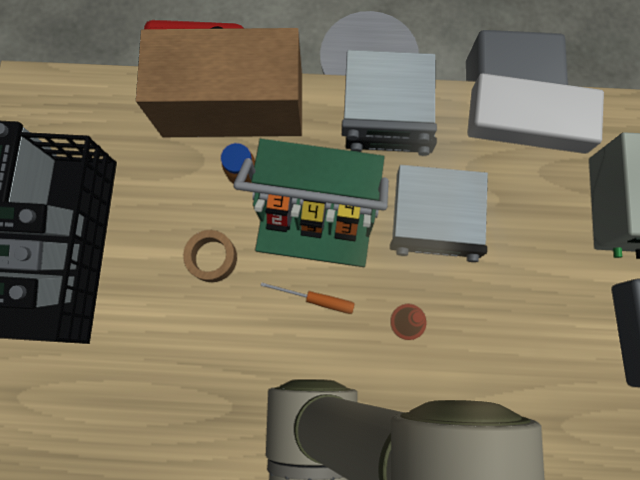

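View pics/wrist0.png

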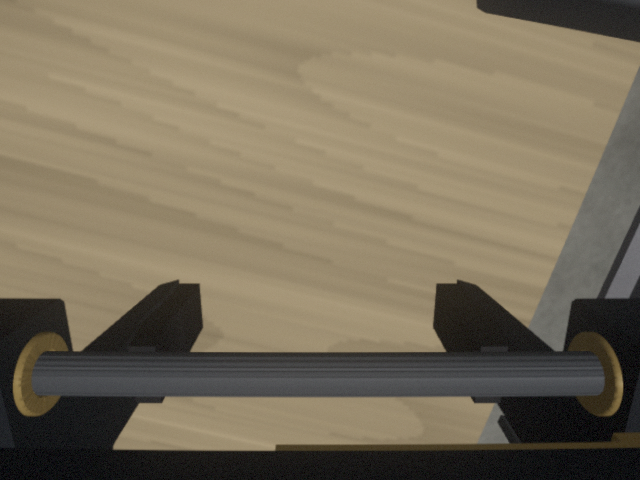

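```bash
python3 - <<'E'
import cv2
i=cv2.imread("pics/top0.png");cv2.imwrite("pics/top0c.png",cv2.resize(i[130:280,225:405],None,fx=4.4,fy=4,interpolation=cv2.INTER_CUBIC) if 0 else cv2.resize(i[130:280,225:405],None,fx=4,fy=4,interpolation=cv2.INTER_CUBIC))
i=cv2.imread("pics/scene0.png");cv2.imwrite("pics/scene0c.png",cv2.resize(i[190:400,250:440],None,fx=2.8,fy=2.8,interpolation=cv2.INTER_CUBIC))
E
```

```text
(no output)
```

View pics/top0c.png

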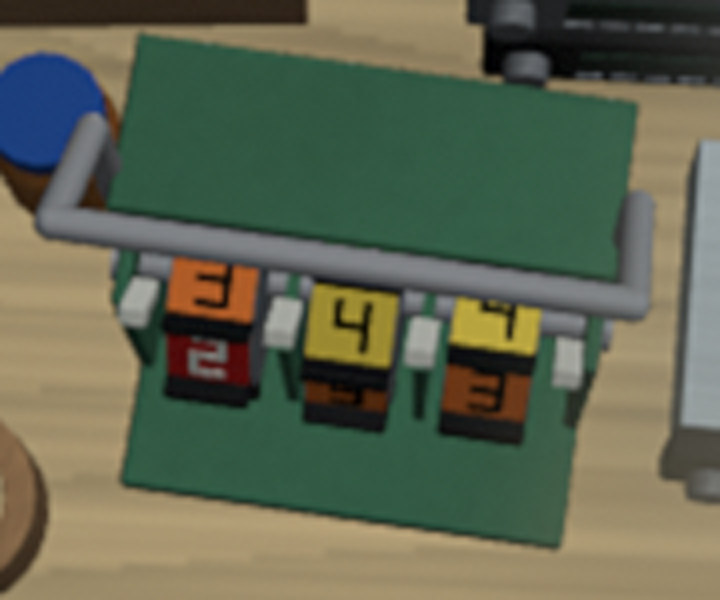

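View pics/scene0c.png

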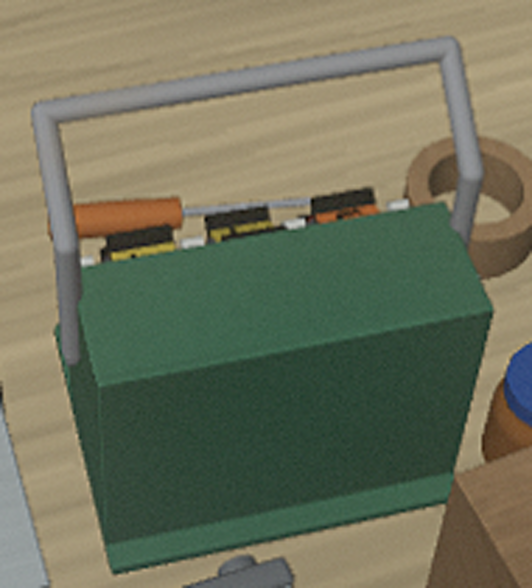

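```bash
python3 - <<'E'
from h import *
c=lambda u,v:(225+u/4,130+v/4)
F=onz("top0",[c(123,485),c(558,548)],0.006)
R=onz("top0",[c(138,35),c(637,103)],0.182)
Rf=onz("top0",[c(110,205),c(612,277)],0.182)
P=onz("top0",[c(125,316),c(276,340),c(423,362),c(566,384)],0.105+.052*.7071)
L=onz("top0",[c(45,222),c(640,300)],0.27)
for n,a in dict(F=F,R=R,Rf=Rf,P=P,L=L).items():
    print(n,np.round(a,4).tolist(),np.linalg.norm(a[-1]-a[0]).round(4),np.degrees(np.arctan2((a[0]-a[-1])[0],(a[0]-a[-1])[1])))
s=lambda u,v:(250+u/2.8,190+v/2.8)
B=onz("scene0",[s(115,572),s(447,500)],0.0);print("B",np.round(B,4).tolist(),np.linalg.norm(B[0]-B[1]))
RB=onz("scene0",[s(100,382),s(492,310)],0.182);print("RB",np.round(RB,4).tolist(),np.linalg.norm(RB[0]-RB[1]))
E
```

```text
F [[0.5417, 0.1431, 0.006], [0.5206, -0.0784, 0.006]] 0.2224 5.446992519416079
R [[0.7123, 0.1277, 0.182], [0.6914, -0.0953, 0.182]] 0.2239 5.356185632230655
Rf [[0.6324, 0.1337, 0.182], [0.6108, -0.0866, 0.182]] 0.2214 5.617340682774792
P [[0.5935, 0.1291, 0.1418], [0.5858, 0.0602, 0.1418], [0.5789, -0.0064, 0.1418], [0.572, -0.0709, 0.1418]] 0.2011 6.137086806888606
L [[0.5954, 0.1448, 0.27], [0.5753, -0.0905, 0.27]] 0.2361 4.876412959881184
B [[0.7067, -0.0936, -0.0], [0.7271, 0.1206, 0.0]] 0.21518213555538254
RB [[0.6913, -0.0929, 0.182], [0.7156, 0.1274, 0.182]] 0.22156628793662125
```

```bash
cat >> h.py <<'E'
C=np.array([0.622,0.0235]);YAW=np.radians(-5.4)
XC=np.array([np.cos(YAW),np.sin(YAW),0]);YC=np.array([-np.sin(YAW),np.cos(YAW),0]);ZC=np.array([0,0,1.])
def pt(x,y,z): # counter -> world
    return np.array([C[0],C[1],0])+XC*x+YC*y+ZC*z
def cyl(y,r,phi): # phi deg from front horizontal up
    p=np.radians(phi);return pt(-r*np.cos(p),y,0.105+r*np.sin(p))
YW=dict(left=.064,middle=0.,right=-.064)
def overlay(name,th,crop,s,out):
    img=cv2.imread(f"pics/{name}.png");x0,y0,x1,y1=crop
    img=cv2.resize(img[y0:y1,x0:x1],None,fx=s,fy=s,interpolation=cv2.INTER_CUBIC)
    def line(P,col):
        p=(proj(name,P)-[x0,y0]+.5)*s
        cv2.polylines(img,[np.round(p).astype(int)],False,col,1,cv2.LINE_AA)
    for w,t in th.items():
        y=YW[w]
        for k in range(-1,9):
            ph=45+(k+.5)*45-t*45
            ph=(ph+180)%360-180
            if not -30<ph<100: continue
            d=np.degrees(.004/.064)
            for e in(-d,d): line([cyl(y-.02,.064,ph+e),cyl(y+.02,.064,ph+e)],(255,255,0))
    for y in(.096,.032,-.032,-.096): line([cyl(y-.004,.052,45),cyl(y+.004,.052,45)],(255,0,255))
    line([pt(-.036,-.1,.27),pt(-.036,.1,.27)],(0,0,255))
    cv2.imwrite(f"pics/{out}.png",img)
E
python3 - <<'E'
from h import *
overlay("top0",dict(left=2.6,middle=3.8,right=3.7),(225,130,405,280),4,"ov0")
E
```

```text
(no output)
```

View pics/ov0.png

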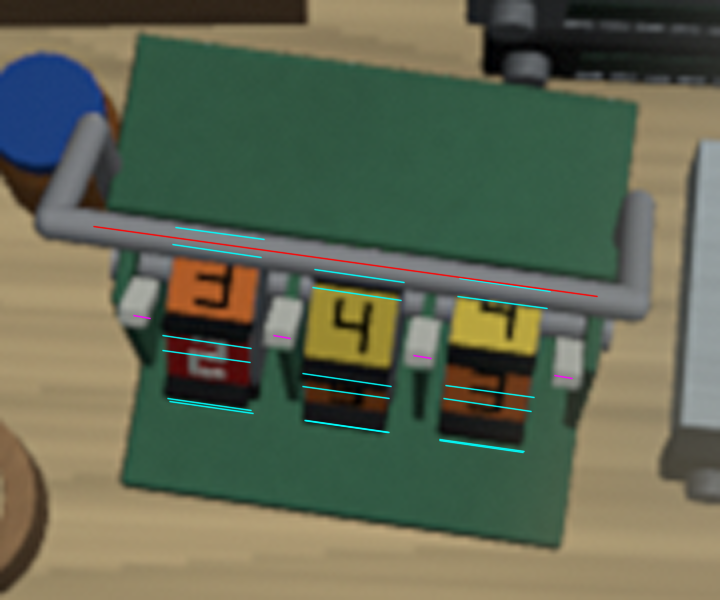

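```bash
python3 - <<'E'
from h import *
overlay("top0",dict(left=2.37,middle=3.62,right=3.4),(245,170,385,250),5.5,"ov1")
E
```

```text
(no output)
```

View pics/ov1.png

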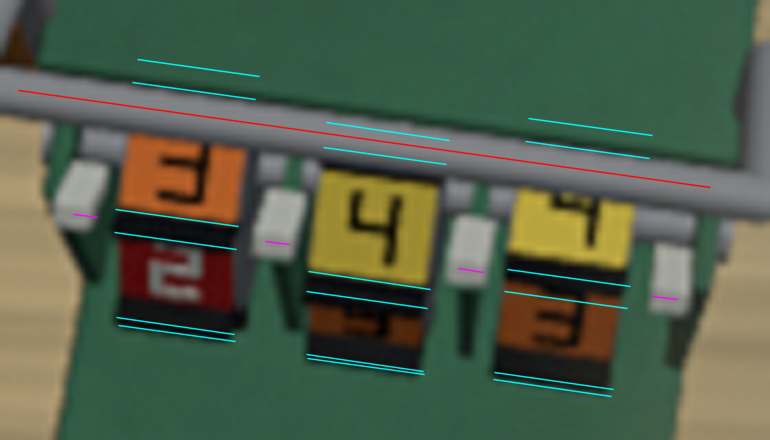

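carry_out --motion '[255,0.6,1,0.4,0,0,-0.45,255,0.6,1,0.4,0,0,-0.45,255,0.6,1,0.4,0,0,-0.45,255,0.6,1,0.4,0,0,-0.45,255,0.6,1,0.4,0,0,-0.45,255,0.6,1,0.4,0,0,-0.45]' --newtons 20

```text
time_s: 0.75
ee_pos: [0.2547, -0.3051, 0.3209]
orientation: [[-0.093, 0.002, 0.996], [-0.996, -0.003, -0.093], [0.003, -1.0, 0.003]]
contact_force: [0.5, -1.3, -0.4]
opening: 0.48
```

carry_out --motion '[255,0.6,1,0.1,0,0,0,255,0.6,1,0.1,0,0,0,255,0.6,1,0.1,0,0,0,255,0.6,1,0.1,0,0,0,255,0.6,1,0.1,0,0,0,255,0.6,1,0.1,0,0,0]'

```text
time_s: 1.35
ee_pos: [0.374, -0.1057, 0.3387]
orientation: [[-0.093, 0.0, 0.996], [-0.996, 0.0, -0.093], [-0.0, -1.0, 0.0]]
contact_force: [-0.1, -0.1, 0.1]
opening: 0.005
```

carry_out --motion '[255,0.3,0.8,0,0.09,-0.99,0,255,0.3,0.8,0,0.09,-0.99,0,255,0.3,0.8,0,0.09,-0.99,0,255,0.3,0.8,0,0.09,-0.99,0,255,0.3,0.8,0,0.09,-0.99,0,255,0.3,0.8,0,0.09,-0.99,0,255,0.3,0.8,0,0.09,-0.99,0]'

```text
time_s: 2.05
ee_pos: [0.4323, 0.051, 0.3379]
orientation: [[-0.046, 0.7, 0.712], [-0.99, 0.062, -0.124], [-0.131, -0.711, 0.691]]
contact_force: [0.1, -0.4, 0.5]
opening: 0.003
```

```bash
cat >> h.py <<'E'
from scipy.spatial.transform import Rotation as Ro
def Rd(tau):
    t=np.radians(tau);x=-YC;y=np.sin(t)*XC-np.cos(t)*ZC
    return np.c_[x,y,np.cross(x,y)]
def go(P,tau=45,base=None):
    s=readout.read_state()
    p0,R0=(s["ee_pos"],np.array(s["orientation"])) if base is None else base
    d=(np.array(P)-p0)/.2
    w=Ro.from_matrix(Rd(tau)@R0.T).as_rotvec()/np.radians(45)
    print(np.round(d,3).tolist(),np.round(w,3).tolist())
    return np.array(P),Rd(tau)
def clear(P,tau):
    q=np.array(P)-pt(0,0,0);x=q@XC;z=q[2]
    t=np.radians(tau);rx,rz=-.036-x,.27-z
    return rx*np.cos(t)+rz*np.sin(t)-.0445
E
python3 - <<'E'
from h import *
print(cyl(.064,.1,65),cyl(.064,.055,65),clear(cyl(.064,.055,65),45))
go(cyl(.064,.13,45)); c=snap("wrist","w1")
E
```

```text
[0.58594867 0.09119315 0.19563078] [0.60488209 0.08940342 0.15484693] 0.02790566689015285
[0.521, 0.224, -0.705] [-0.168, -0.007, -0.063]
```

View pics/w1.png

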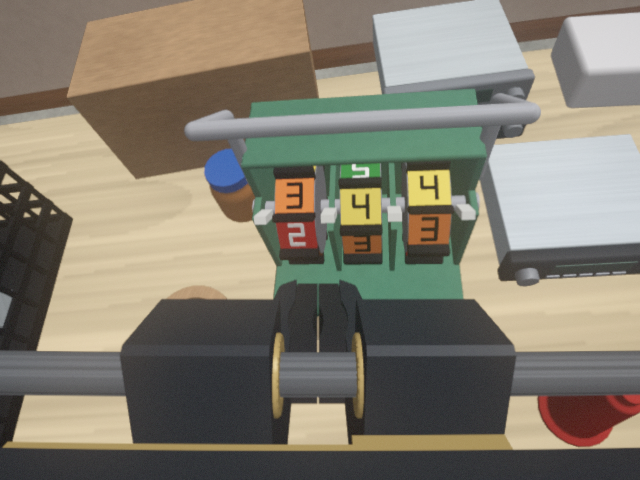

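```bash
python3 - <<'E'
from h import *
overlay("w1",dict(left=2.37,middle=3.62,right=3.32),(220,80,500,280),2.8,"ov2")
E
```

```text
(no output)
```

View pics/ov2.png

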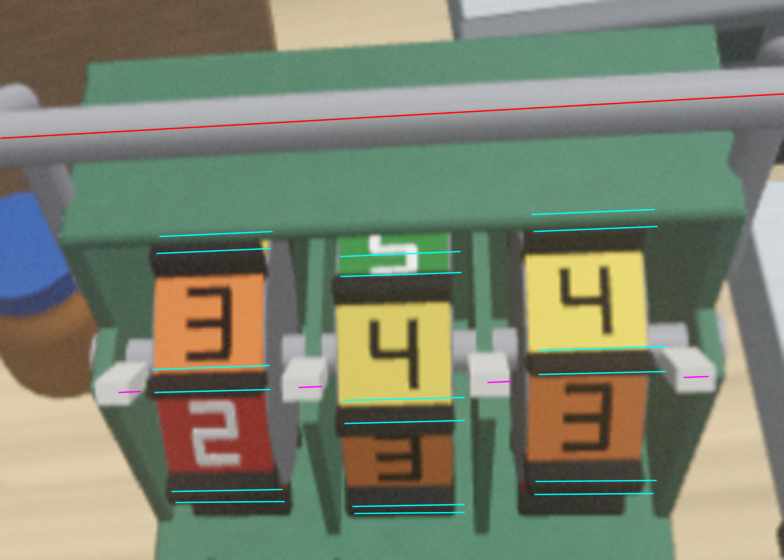

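carry_out --motion '[255,0.52,0.22,-0.7,-0.17,-0.01,-0.06,255,0.52,0.22,-0.7,-0.17,-0.01,-0.06,255,0.52,0.22,-0.7,-0.17,-0.01,-0.06,255,0.52,0.22,-0.7,-0.17,-0.01,-0.06,255,0.52,0.22,-0.7,-0.17,-0.01,-0.06]'

```text
time_s: 2.6
ee_pos: [0.538, 0.0965, 0.194]
orientation: [[-0.089, 0.701, 0.707], [-0.996, -0.064, -0.062], [0.002, -0.71, 0.704]]
contact_force: [0.3, -0.2, -0.6]
opening: 0.005
```

```bash
cat >> h.py <<'E'
def rows(y,seq,n=2):
    s=readout.read_state();p0,R0=s["ee_pos"],np.array(s["orientation"]);out=[]
    for r,phi,tau in seq:
        P=cyl(y,r,phi);d=(P-p0)/.2;w=Ro.from_matrix(Rd(tau)@R0.T).as_rotvec()/np.radians(45)
        print(r,phi,tau,"clr",round(clear(P,tau),3))
        out+=[255]+np.round(d,2+1).tolist()+np.round(w,2).tolist()
    print(out)
E
python3 - <<'E'
from h import *
rows(.064,[(.095,67,45),(.095,67,45),(.095,67,45),(.075,67,45),(.057,67,45),(.057,67,45)])
E
```

```text
0.095 67 45 clr 0.011
0.095 67 45 clr 0.011
0.095 67 45 clr 0.011
0.075 67 45 clr 0.019
0.057 67 45 clr 0.025
0.057 67 45 clr 0.025
[255, 0.265, -0.029, -0.008, 0.0, -0.01, -0.01, 255, 0.265, -0.029, -0.008, 0.0, -0.01, -0.01, 255, 0.265, -0.029, -0.008, 0.0, -0.01, -0.01, 255, 0.304, -0.033, -0.1, 0.0, -0.01, -0.01, 255, 0.339, -0.036, -0.183, 0.0, -0.01, -0.01, 255, 0.339, -0.036, -0.183, 0.0, -0.01, -0.01]
```

carry_out --motion '[255,0.16,-0.02,-0.005,0,-0.01,-0.01,255,0.16,-0.02,-0.005,0,-0.01,-0.01,255,0.23,-0.03,-0.07,0,-0.01,-0.01,255,0.29,-0.03,-0.13,0,-0.01,-0.01,255,0.34,-0.036,-0.18,0,-0.01,-0.01,255,0.34,-0.036,-0.18,0,-0.01,-0.01]'

```text
time_s: 3.2
ee_pos: [0.6052, 0.088, 0.1613]
orientation: [[-0.099, 0.71, 0.698], [-0.995, -0.071, -0.069], [0.001, -0.701, 0.713]]
contact_force: [0.7, 0.7, -0.1]
opening: 0.006
```

```bash
python3 - <<'E'
from h import *
snap("wrist","w2")
rows(.064,[(.056,p,max(45,min(60,80-p))) for p in (63,57,51,45,39,33,27,22,18,18)])
E
```

```text
0.056 63 45 clr 0.029
0.056 57 45 clr 0.035
0.056 51 45 clr 0.041
0.056 45 45 clr 0.047
0.056 39 45 clr 0.053
0.056 33 47 clr 0.061
0.056 27 53 clr 0.075
0.056 22 58 clr 0.086
0.056 18 60 clr 0.092
0.056 18 60 clr 0.092
[255, -0.011, 0.007, -0.036, 0.0, 0.01, 0.01, 255, -0.036, 0.009, -0.051, 0.0, 0.01, 0.01, 255, -0.06, 0.011, -0.068, 0.0, 0.01, 0.01, 255, -0.081, 0.013, -0.088, 0.0, 0.01, 0.01, 255, -0.101, 0.015, -0.109, 0.0, 0.01, 0.01, 255, -0.118, 0.017, -0.133, -0.0, -0.03, 0.01, 255, -0.132, 0.018, -0.159, -0.02, -0.16, 0.01, 255, -0.143, 0.019, -0.181, -0.03, -0.28, 0.01, 255, -0.149, 0.02, -0.199, -0.03, -0.32, 0.01, 255, -0.149, 0.02, -0.199, -0.03, -0.32, 0.01]
```

View pics/w2.png

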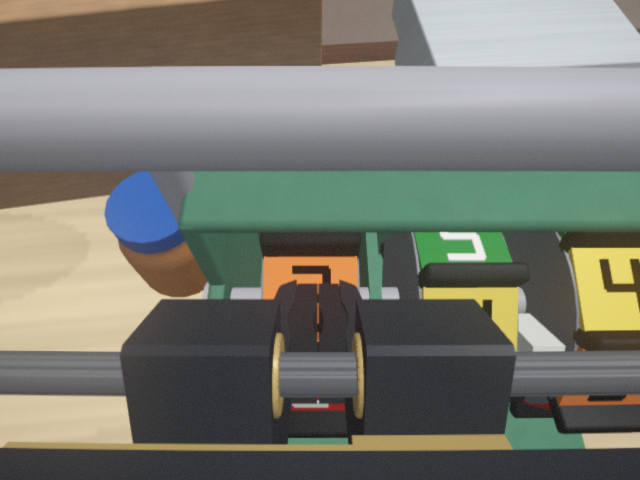

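carry_out --motion '[255,-0.011,0.005,-0.036,0,0.01,0.01,255,-0.036,0.007,-0.051,0,0.01,0.01,255,-0.06,0.009,-0.068,0,0.01,0.01,255,-0.081,0.011,-0.088,0,0.01,0.01,255,-0.101,0.013,-0.109,0,0.01,0.01,255,-0.118,0.015,-0.133,0,-0.03,0.01,255,-0.132,0.016,-0.159,-0.02,-0.16,0.01,255,-0.143,0.017,-0.181,-0.03,-0.28,0.01,255,-0.149,0.018,-0.199,-0.03,-0.32,0.01,255,-0.149,0.018,-0.199,-0.03,-0.32,0.01]'

```text
time_s: 4.25
ee_pos: [0.5953, 0.0825, 0.2283]
orientation: [[-0.077, 0.813, 0.577], [-0.997, -0.058, -0.051], [-0.008, -0.579, 0.815]]
contact_force: [-0.5, -0.1, 0.2]
opening: 0.008
```

```bash
python3 - <<'E'
from h import *
c=snap("wrist","w3");snap("top","t3")
s=readout.read_state();q=s["ee_pos"]-pt(0,0,.105);print(s["contact_force"],q@XC,q@YC,q[2],np.degrees(np.arctan2(q[2],-q@XC)))
E
```

```text
[-0.92102608  0.94063126  0.79996122] -0.03203814465118308 0.056166645815864086 0.12287464976152053 75.38616039027548
```

View pics/w3.png

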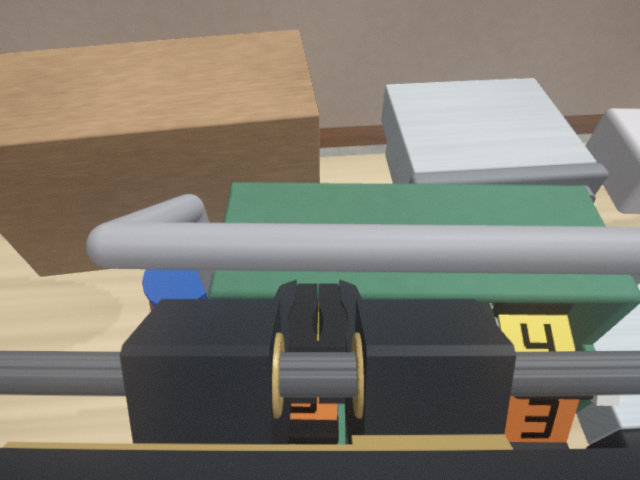

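```bash
python3 - <<'E'
from h import *
s=readout.read_state();print(np.round(s["joint_pos"],3),s["ee_pos"],np.round(s["orientation"],3))
E
```

```text
[-0.05   0.196  1.986 -1.231  0.018  2.824] [0.59538979 0.08243243 0.22787465] [[-0.077  0.813  0.577]
 [-0.997 -0.058 -0.051]
 [-0.008 -0.579  0.815]]
```

View pics/t3.png

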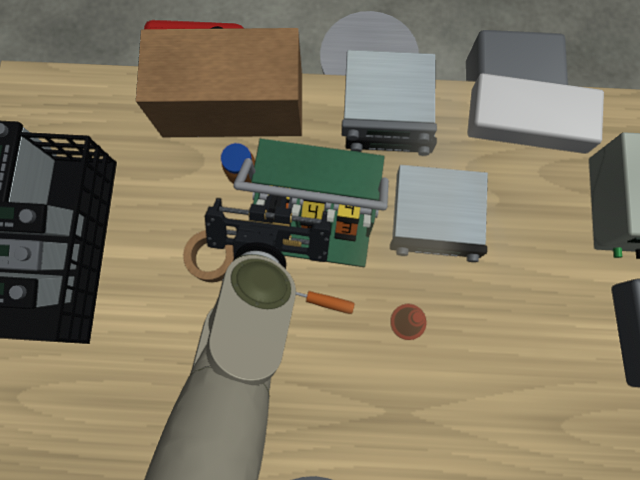

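```bash
python3 - <<'E'
from h import *
P=cyl(.064,.13,45);go(P,38);print(P)
E
```

```text
[-0.294, 0.067, -0.155] [0.021, 0.368, -0.02]
[0.53650701 0.09586677 0.19692388]
```

carry_out --motion '[255,-0.25,0.04,0,0,0,0,255,-0.3,0.07,-0.05,0,0.1,0,255,-0.3,0.07,-0.16,0.02,0.3,-0.02,255,-0.3,0.07,-0.16,0.02,0.37,-0.02,255,-0.3,0.07,-0.16,0.02,0.37,-0.02,255,-0.3,0.07,-0.16,0.02,0.37,-0.02]'

```text
time_s: 4.95
ee_pos: [0.5344, 0.0974, 0.1928]
orientation: [[-0.092, 0.605, 0.791], [-0.996, -0.055, -0.073], [-0.001, -0.794, 0.607]]
contact_force: [-0.8, -1.6, -0.1]
opening: 0.004
```

```bash
python3 - <<'E'
from h import *
snap("wrist","w4")
s=readout.read_state();print(np.round(s["joint_pos"],3).tolist(),s["ee_pos"],np.round(s["orientation"],3).tolist(),s["contact_force"])
E
```

```text
[-0.014, 0.156, 1.974, -0.12, 0.364, 1.746] [0.53553142 0.09829745 0.19375488] [[-0.089, 0.604, 0.792], [-0.996, -0.051, -0.073], [-0.004, -0.795, 0.606]] [0.05698504 0.73556009 1.65954312]
```

View pics/w4.png

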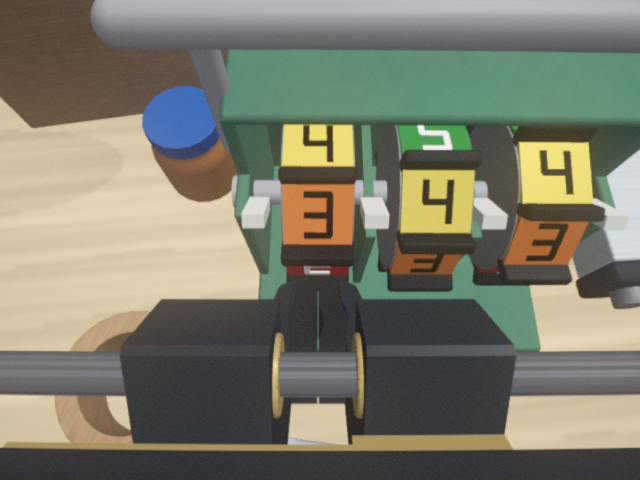

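```bash
cat > fk.py <<'E'
import numpy as np
from scipy.optimize import least_squares
S=[((.3134,1.4984,1.331),(.13283,-.50766,.23817)),((.196,1.986,.018),(.5954,.0824,.2279)),((.156,1.974,.364),(.5355,.0983,.1938))]
def fk(p,q):
    a1,d1,a2,d4,d6=p;a,b,c=q
    return np.array([a1+a2*np.sin(a)+d4*np.sin(a+b)+d6*np.sin(a+b+c),d1+a2*np.cos(a)+d4*np.cos(a+b)+d6*np.cos(a+b+c)])
def res(p): return np.concatenate([fk(p,q)-[np.hypot(*P[:2]),P[2]] for q,P in S]+[[.05*p[0]]])
o=least_squares(res,[0,.3,.4,.35,.25]);p=o.x
if __name__=="__main__":
    print(np.round(p,4),np.round(o.fun,4))
    from h import *
    for y in(.064,0,-.064):
      for r,phi in((.057,65),(.057,50),(.056,35),(.056,15),(.056,0)):
        P=cyl(y,r,phi);out=[]
        for tau in(30,35,40,45,50,55):
            sm=np.pi-np.radians(tau);tgt=[np.hypot(*P[:2]),P[2]]
            g=lambda q:fk(p,(q[0],q[1],sm-q[0]-q[1]))-tgt
            q=least_squares(g,[.3,1.9]).x
            out.append((tau,round(sm-q.sum(),2),round(clear(P,tau),3)))
        print(y,phi,out)
E
python3 fk.py
```

```text
[0.0031 0.0779 0.5128 0.3743 0.2382] [-0.0004 -0.      0.001  -0.002  -0.0007  0.0021  0.0002]
0.064 65 [(30, np.float64(0.49), np.float64(0.002)), (35, np.float64(0.36), np.float64(0.011)), (40, np.float64(0.22), np.float64(0.019)), (45, np.float64(0.08), np.float64(0.027)), (50, np.float64(-0.06), np.float64(0.035)), (55, np.float64(-0.21), np.float64(0.042))]
0.064 50 [(30, np.float64(0.46), np.float64(0.017)), (35, np.float64(0.32), np.float64(0.026)), (40, np.float64(0.19), np.float64(0.034)), (45, np.float64(0.05), np.float64(0.042)), (50, np.float64(-0.09), np.float64(0.049)), (55, np.float64(-0.24), np.float64(0.055))]
0.064 35 [(30, np.float64(0.42), np.float64(0.03)), (35, np.float64(0.29), np.float64(0.04)), (40, np.float64(0.15), np.float64(0.048)), (45, np.float64(0.01), np.float64(0.056)), (50, np.float64(-0.14), np.float64(0.064)), (55, np.float64(-0.28), np.float64(0.07))]
0.064 15 [(30, np.float64(0.36), np.float64(0.046)), (35, np.float64(0.23), np.float64(0.057)), (40, np.float64(0.09), np.float64(0.066)), (45, np.float64(-0.05), np.float64(0.075)), (50, np.float64
[... 2319 characters left out ...]
(0.13), np.float64(0.048)), (45, np.float64(-0.01), np.float64(0.056)), (50, np.float64(-0.15), np.float64(0.064)), (55, np.float64(-0.3), np.float64(0.07))]
-0.064 15 [(30, np.float64(0.35), np.float64(0.046)), (35, np.float64(0.21), np.float64(0.057)), (40, np.float64(0.08), np.float64(0.066)), (45, np.float64(-0.07), np.float64(0.075)), (50, np.float64(-0.21), np.float64(0.082)), (55, np.float64(-0.37), np.float64(0.089))]
-0.064 0 [(30, np.float64(0.31), np.float64(0.055)), (35, np.float64(0.17), np.float64(0.067)), (40, np.float64(0.03), np.float64(0.077)), (45, np.float64(-0.11), np.float64(0.086)), (50, np.float64(-0.26), np.float64(0.095)), (55, np.float64(-0.42), np.float64(0.102))]
```

```bash
cat >> h.py <<'E'
def rows2(seq,dec=3):
    "seq of (y,r,phi,tau,back) ; back = retreat along tool axis"
    s=readout.read_state();p0,R0=s["ee_pos"],np.array(s["orientation"]);out=[]
    for y,r,phi,tau,b in seq:
        P=cyl(y,r,phi)-b*Rd(tau)[:,1];d=(P-p0)/.2;w=Ro.from_matrix(Rd(tau)@R0.T).as_rotvec()/np.radians(45)
        if clear(cyl(y,r,phi),tau)<.015: print("clr",phi,tau,round(clear(cyl(y,r,phi),tau),3))
        out+=[255]+np.round(d,dec).tolist()+np.round(w,2).tolist()
    print(out)
E
python3 - <<'E'
from h import *
y=.064
rows2([(y,.057,44,36,.06),(y,.057,44,36,.06),(y,.057,44,36,.02),(y,.057,44,36,0),(y,.057,41,36,0),(y,.056,37,36,0),(y,.056,33,36,0),(y,.056,29,36,0),(y,.056,26,36,0),(y,.056,26,36,0)])
E
```

```text
[255, 0.083, -0.02, -0.003, -0.0, 0.03, -0.01, 255, 0.083, -0.02, -0.003, -0.0, 0.03, -0.01, 255, 0.2, -0.031, -0.165, -0.0, 0.03, -0.01, 255, 0.258, -0.036, -0.246, -0.0, 0.03, -0.01, 255, 0.248, -0.035, -0.257, -0.0, 0.03, -0.01, 255, 0.24, -0.034, -0.275, -0.0, 0.03, -0.01, 255, 0.229, -0.033, -0.291, -0.0, 0.03, -0.01, 255, 0.219, -0.032, -0.308, -0.0, 0.03, -0.01, 255, 0.212, -0.032, -0.321, -0.0, 0.03, -0.01, 255, 0.212, -0.032, -0.321, -0.0, 0.03, -0.01]
```

carry_out --motion '[255,0.083,-0.02,-0.003,0,0.03,-0.01,255,0.083,-0.02,-0.003,0,0.03,-0.01,255,0.2,-0.031,-0.165,0,0.03,-0.01,255,0.258,-0.036,-0.246,0,0.03,-0.01,255,0.248,-0.035,-0.257,0,0.03,-0.01,255,0.24,-0.034,-0.275,0,0.03,-0.01,255,0.229,-0.033,-0.291,0,0.03,-0.01,255,0.219,-0.032,-0.308,0,0.03,-0.01,255,0.212,-0.032,-0.321,0,0.03,-0.01,255,0.212,-0.032,-0.321,0,0.03,-0.01]'

```text
time_s: 6.0
ee_pos: [0.5775, 0.0903, 0.1304]
orientation: [[-0.102, 0.591, 0.8], [-0.995, -0.063, -0.08], [0.003, -0.804, 0.594]]
contact_force: [1.6, 0.5, 1.7]
opening: 0.006
```

```bash
python3 - <<'E'
from h import *
s=readout.read_state();q=s["ee_pos"]-pt(0,0,.105);print(np.round(s["joint_pos"],2),s["contact_force"],q@XC,q@YC,q[2],np.degrees(np.arctan2(q[2],-q@XC)))
snap("wrist","w5")
y=.064
rows2([(y,.056,29,36,.02),(y,.056,35,36,.055),(y,.057,72,41,.055),(y,.057,72,41,.055),(y,.057,72,41,.055)])
E
```

```text
[-0.02  0.34  1.92 -0.2   0.25  1.83] [1.62318628 0.48615132 1.71397259] -0.050561321471709934 0.06227721458576806 0.025397182168797675 26.670586871176084
clr 72 41 0.014
clr 72 41 0.014
clr 72 41 0.014
[255, -0.05, 0.013, 0.089, 0.0, 0.01, 0.01, 255, -0.137, 0.022, 0.256, 0.0, 0.01, 0.01, 255, -0.015, 0.01, 0.351, -0.01, -0.1, 0.01, 255, -0.015, 0.01, 0.351, -0.01, -0.1, 0.01, 255, -0.015, 0.01, 0.351, -0.01, -0.1, 0.01]
```

View pics/w5.png

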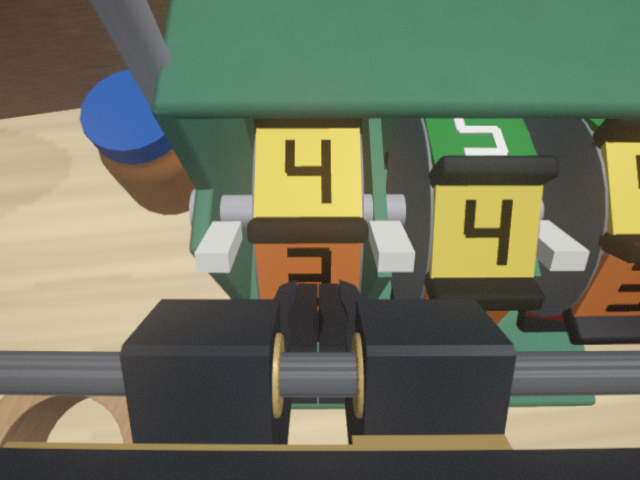

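```bash
python3 - <<'E'
from h import *
overlay("w5",dict(left=3.2,middle=3.62,right=3.32),(140,80,640,320),1.6,"ov5")
E
```

```text
(no output)
```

View pics/ov5.png

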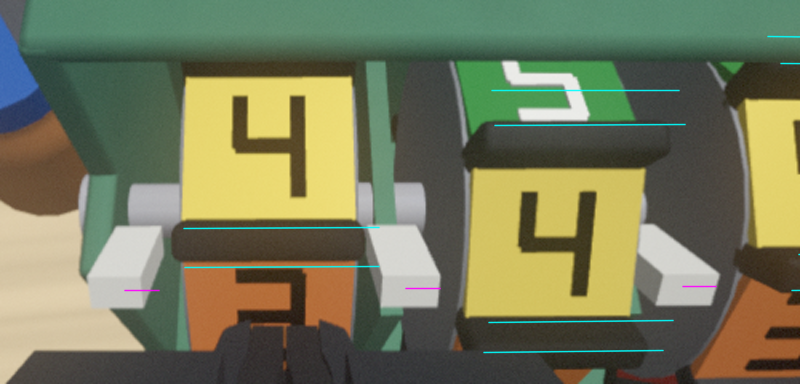

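```bash
python3 - <<'E'
from h import *
y=.065
rows2([(y,.056,29,36,.02),(y,.056,36,36,.06),(y,.057,76.5,42,.06),(y,.057,76.5,42,.06),(y,.057,76.5,42,.06),(y,.057,76.5,42,.04),(y,.057,76.5,42,.02),(y,.057,76.5,42,.0),(y,.057,76.5,42,.0)])
E
```

```text
clr 76.5 42 0.012
clr 76.5 42 0.012
clr 76.5 42 0.012
clr 76.5 42 0.012
clr 76.5 42 0.012
clr 76.5 42 0.012
clr 76.5 42 0.012
[255, -0.05, 0.018, 0.089, 0.0, 0.01, 0.01, 255, -0.149, 0.028, 0.28, 0.0, 0.01, 0.01, 255, -0.014, 0.015, 0.373, -0.01, -0.12, 0.01, 255, -0.014, 0.015, 0.373, -0.01, -0.12, 0.01, 255, -0.014, 0.015, 0.373, -0.01, -0.12, 0.01, 255, 0.053, 0.009, 0.299, -0.01, -0.12, 0.01, 255, 0.12, 0.002, 0.224, -0.01, -0.12, 0.01, 255, 0.186, -0.004, 0.15, -0.01, -0.12, 0.01, 255, 0.186, -0.004, 0.15, -0.01, -0.12, 0.01]
```

carry_out --motion '[255,-0.05,0.018,0.089,0,0.01,0.01,255,-0.149,0.028,0.28,0,0.01,0.01,255,-0.014,0.015,0.373,-0.01,-0.12,0.01,255,-0.014,0.015,0.373,-0.01,-0.12,0.01,255,-0.014,0.015,0.373,-0.01,-0.12,0.01]'

```text
time_s: 6.55
ee_pos: [0.574, 0.0931, 0.2034]
orientation: [[-0.094, 0.661, 0.745], [-0.996, -0.064, -0.069], [0.002, -0.748, 0.664]]
contact_force: [0.5, -0.9, -0.6]
opening: 0.005
```

```bash
python3 - <<'E'
from h import *
s=readout.read_state();print(np.round(s["joint_pos"],2),s["contact_force"])
snap("wrist","w6")
y=.065
rows2([(y,.057,76.5,42,.04),(y,.057,76.5,42,.02),(y,.057,76.5,42,.0),(y,.057,76.5,42,.0)])
E
```

```text
[-0.02  0.21  1.92 -0.18  0.3   1.8 ] [ 0.46179956 -0.87731756 -0.56916169]
clr 76.5 42 0.012
clr 76.5 42 0.012
clr 76.5 42 0.012
clr 76.5 42 0.012
[255, 0.071, -0.006, -0.065, 0.0, -0.01, 0.0, 255, 0.138, -0.012, -0.139, 0.0, -0.01, 0.0, 255, 0.205, -0.018, -0.213, 0.0, -0.01, 0.0, 255, 0.205, -0.018, -0.213, 0.0, -0.01, 0.0]
```

View pics/w6.png

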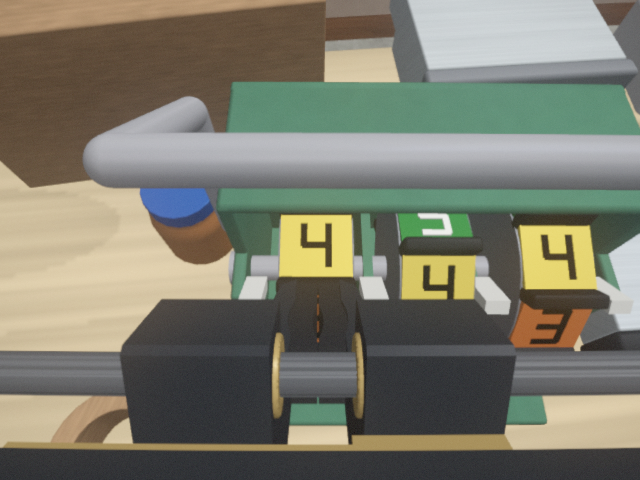

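carry_out --motion '[255,0.071,-0.006,-0.065,0,-0.01,0,255,0.138,-0.012,-0.139,0,-0.01,0,255,0.205,-0.018,-0.213,0,-0.01,0,255,0.205,-0.018,-0.213,0,-0.01,0]'

```text
time_s: 7.0
ee_pos: [0.6157, 0.0892, 0.1592]
orientation: [[-0.095, 0.666, 0.74], [-0.996, -0.064, -0.069], [0.001, -0.743, 0.669]]
contact_force: [0.1, -0.4, 1.0]
opening: 0.008
```

```bash
python3 - <<'E'
from h import *
s=readout.read_state();q=s["ee_pos"]-pt(0,0,.105);print(np.round(s["joint_pos"],2),s["contact_force"],q@XC,q@YC,q[2],np.degrees(np.arctan2(q[2],-q@XC)))
y=.064
rows2([(y,.056,p,max(36,36+(p-35)*6/41),0) for p in(72,67,62,57,52,47,42,38,35,35)])
E
```

```text
[-0.02  0.36  1.86 -0.24  0.2   1.86] [ 0.11522721 -0.42390237  1.02173054] -0.012497509457680463 0.06483409394399388 0.05420236084528986 77.01615021467926
[255, -0.024, -0.002, -0.005, 0.0, 0.01, 0.0, 255, -0.047, 0.0, -0.013, 0.0, 0.03, 0.0, 255, -0.069, 0.002, -0.024, 0.01, 0.04, 0.0, 255, -0.09, 0.004, -0.036, 0.01, 0.06, 0.0, 255, -0.11, 0.006, -0.05, 0.01, 0.08, 0.0, 255, -0.128, 0.008, -0.066, 0.01, 0.09, 0.0, 255, -0.145, 0.01, -0.084, 0.01, 0.11, 0.0, 255, -0.158, 0.011, -0.099, 0.01, 0.12, 0.0, 255, -0.167, 0.012, -0.11, 0.01, 0.13, 0.0, 255, -0.167, 0.012, -0.11, 0.01, 0.13, 0.0]
```

carry_out --motion '[255,-0.024,-0.002,-0.005,0,0.01,0,255,-0.047,0,-0.013,0,0.03,0,255,-0.069,0.002,-0.024,0.01,0.04,0,255,-0.09,0.004,-0.036,0.01,0.06,0,255,-0.11,0.006,-0.05,0.01,0.08,0,255,-0.128,0.008,-0.066,0.01,0.09,0,255,-0.145,0.01,-0.084,0.01,0.11,0,255,-0.158,0.011,-0.099,0.01,0.12,0,255,-0.167,0.012,-0.11,0.01,0.13,0,255,-0.167,0.012,-0.11,0.01,0.13,0]'

```text
time_s: 8.0
ee_pos: [0.5823, 0.092, 0.1399]
orientation: [[-0.094, 0.59, 0.802], [-0.996, -0.058, -0.074], [0.003, -0.805, 0.593]]
contact_force: [1.5, 0.2, 1.2]
opening: 0.007
```

```bash
python3 - <<'E'
from h import *
s=readout.read_state();q=s["ee_pos"]-pt(0,0,.105);print(np.round(s["joint_pos"],2),s["contact_force"],q@XC,q@YC,q[2],np.degrees(np.arctan2(q[2],-q@XC)))
y=.064
rows2([(y,.058,38,36,0),(y,.057,40,36,.03),(y,.057,40,36,.08),(y,.057,40,36,.1),(y,.057,40,36,.1),(y,.057,40,36,.1)])
E
```

```text
[-0.02  0.34  1.9  -0.16  0.28  1.78] [1.47762647 0.23278252 1.24083487] -0.045924952149676186 0.06442845867411881 0.034916556097946375 37.245581626164274
[255, 0.001, -0.002, 0.004, 0.0, 0.01, -0.0, 255, -0.077, 0.005, 0.13, 0.0, 0.01, -0.0, 255, -0.223, 0.019, 0.332, 0.0, 0.01, -0.0, 255, -0.282, 0.024, 0.413, 0.0, 0.01, -0.0, 255, -0.282, 0.024, 0.413, 0.0, 0.01, -0.0, 255, -0.282, 0.024, 0.413, 0.0, 0.01, -0.0]
```

carry_out --motion '[255,0,0,0,0,0,0,255,0.001,-0.002,0.004,0,0.01,0,255,-0.077,0.005,0.13,0,0.01,0,255,-0.223,0.019,0.332,0,0.01,0,255,-0.282,0.024,0.413,0,0.01,0,255,-0.282,0.024,0.413,0,0.01,0,255,-0.282,0.024,0.413,0,0.01,0]'

```text
time_s: 8.7
ee_pos: [0.5262, 0.0967, 0.2222]
orientation: [[-0.094, 0.584, 0.806], [-0.996, -0.058, -0.074], [0.004, -0.81, 0.587]]
contact_force: [-0.0, 1.1, -0.3]
opening: 0.005
```

```bash
python3 - <<'E'
from h import *
snap("wrist","w7")
overlay("w7",dict(left=4,middle=3.62,right=3.32),(200,50,600,350),2,"ov7")
y=0.001
rows2([(y,.058,24,36,.1),(y,.058,24,36,.1),(y,.058,24,36,.1),(y,.058,20,36,.06),(y,.058,20,36,.03),(y,.058,20,36,.0),(y,.058,20,36,.0),])
E
```

```text
[255, -0.077, -0.308, -0.06, 0.0, -0.0, -0.0, 255, -0.077, -0.308, -0.06, 0.0, -0.0, -0.0, 255, -0.077, -0.308, -0.06, 0.0, -0.0, -0.0, 255, 0.032, -0.318, -0.241, 0.0, -0.0, -0.0, 255, 0.12, -0.327, -0.362, 0.0, -0.0, -0.0, 255, 0.208, -0.335, -0.484, 0.0, -0.0, -0.0, 255, 0.208, -0.335, -0.484, 0.0, -0.0, -0.0]
```

View pics/ov7.png

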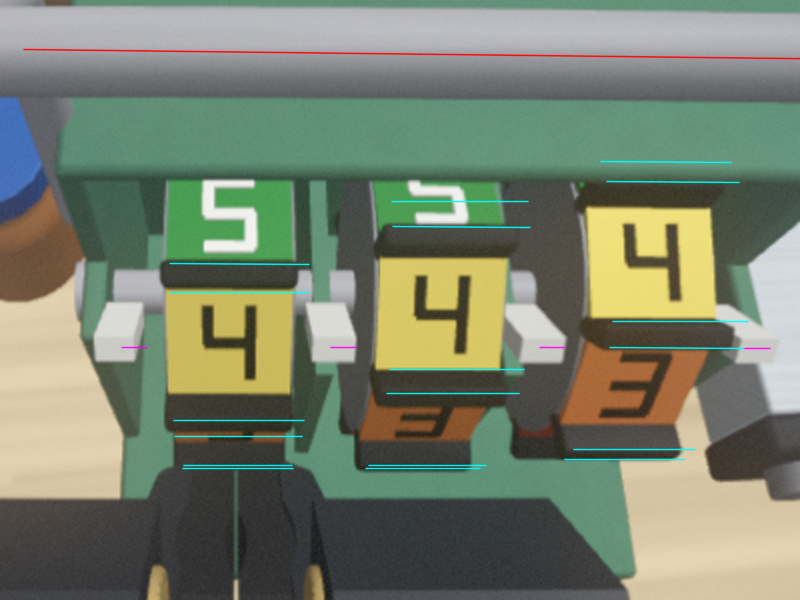

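```bash
python3 - <<'E'
from h import *
y=0.001
rows2([(y,.057,12,35,.1),(y,.057,12,35,.1),(y,.057,12,35,.1),(y,.057,12,35,.06),(y,.057,12,35,.03),(y,.057,12,35,.0),(y,.057,12,35,.0),])
E
```

```text
[255, -0.084, -0.307, -0.114, 0.01, 0.02, -0.0, 255, -0.084, -0.307, -0.114, 0.01, 0.02, -0.0, 255, -0.084, -0.307, -0.114, 0.01, 0.02, -0.0, 255, 0.03, -0.318, -0.278, 0.01, 0.02, -0.0, 255, 0.116, -0.326, -0.401, 0.01, 0.02, -0.0, 255, 0.202, -0.334, -0.524, 0.01, 0.02, -0.0, 255, 0.202, -0.334, -0.524, 0.01, 0.02, -0.0]
```

carry_out --motion '[255,-0.084,-0.307,-0.114,0.01,0.02,0,255,-0.084,-0.307,-0.114,0.01,0.02,0,255,-0.084,-0.307,-0.114,0.01,0.02,0,255,0.03,-0.318,-0.278,0.01,0.02,0,255,0.116,-0.326,-0.401,0.01,0.02,0,255,0.202,-0.334,-0.524,0.01,0.02,0,255,0.202,-0.334,-0.524,0.01,0.02,0]'

```text
time_s: 9.45
ee_pos: [0.5657, 0.0307, 0.1128]
orientation: [[-0.094, 0.564, 0.82], [-0.996, -0.05, -0.079], [-0.004, -0.824, 0.567]]
contact_force: [-1.2, 0.2, -1.0]
opening: 0.004
```

```bash
python3 - <<'E'
from h import *
s=readout.read_state();q=s["ee_pos"]-pt(0,0,.105);print(np.round(s["joint_pos"],2),s["contact_force"],q@XC,q@YC,q[2],np.degrees(np.arctan2(q[2],-q@XC)))
snap("wrist","w8")
y=.001
rows2([(y,.0565,p,36,0) for p in(16,21,26,31,36,41,46,51,56,60)])
E
```

```text
[-0.17  0.34  1.98  0.22  0.23  1.3 ] [-1.24832891  0.22652776 -0.9521014 ] -0.05670900898342692 0.0018621676578900739 0.00783431629595338 7.86559149998495
[255, 0.011, -0.005, 0.03, -0.01, -0.03, -0.0, 255, 0.018, -0.006, 0.054, -0.01, -0.03, -0.0, 255, 0.028, -0.007, 0.076, -0.01, -0.03, -0.0, 255, 0.04, -0.008, 0.098, -0.01, -0.03, -0.0, 255, 0.053, -0.009, 0.119, -0.01, -0.03, -0.0, 255, 0.069, -0.011, 0.138, -0.01, -0.03, -0.0, 255, 0.086, -0.012, 0.156, -0.01, -0.03, -0.0, 255, 0.104, -0.014, 0.172, -0.01, -0.03, -0.0, 255, 0.124, -0.016, 0.187, -0.01, -0.03, -0.0, 255, 0.14, -0.018, 0.197, -0.01, -0.03, -0.0]
```

View pics/w8.png

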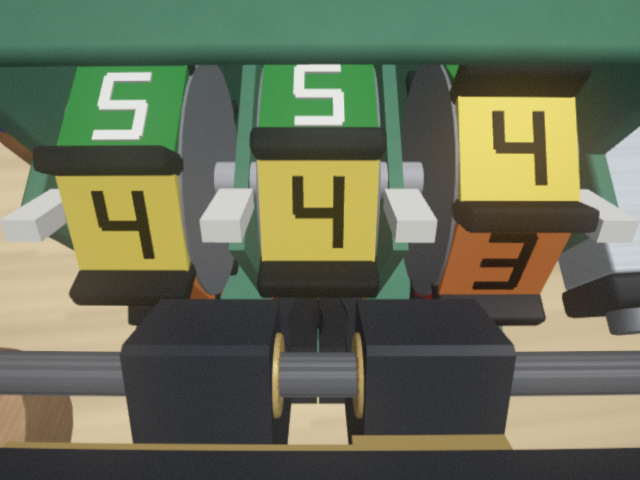

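carry_out --motion '[255,0,0,0,0,0,0]'

```text
time_s: 9.6
ee_pos: [0.5664, 0.0305, 0.1169]
orientation: [[-0.093, 0.57, 0.816], [-0.996, -0.051, -0.078], [-0.003, -0.82, 0.572]]
contact_force: [-0.7, 0.7, -1.2]
opening: 0.008
```

```bash
python3 - <<'E'
from h import *
s=readout.read_state();q=s["ee_pos"]-pt(0,0,.105);print(np.round(s["joint_pos"],2),s["contact_force"],q@XC,q@YC,q[2],np.degrees(np.arctan2(q[2],-q@XC)))
y=.001
rows2([(y,.057,p,36,0) for p in(16,21,26,31,36,41,46,51,56,60)])
E
```

```text
[-0.17  0.33  1.98  0.22  0.23  1.3 ] [-0.71055554  0.70133567 -1.15972482] -0.05604573755763195 0.0017232509873388083 0.011866568914744732 11.954685870804958
[255, 0.006, -0.004, 0.019, -0.01, -0.02, -0.0, 255, 0.014, -0.005, 0.043, -0.01, -0.02, -0.0, 255, 0.024, -0.006, 0.066, -0.01, -0.02, -0.0, 255, 0.035, -0.007, 0.087, -0.01, -0.02, -0.0, 255, 0.049, -0.008, 0.108, -0.01, -0.02, -0.0, 255, 0.065, -0.01, 0.128, -0.01, -0.02, -0.0, 255, 0.082, -0.011, 0.146, -0.01, -0.02, -0.0, 255, 0.1, -0.013, 0.162, -0.01, -0.02, -0.0, 255, 0.12, -0.015, 0.177, -0.01, -0.02, -0.0, 255, 0.137, -0.017, 0.187, -0.01, -0.02, -0.0]
```

carry_out --motion '[255,0.006,-0.004,0.019,-0.01,-0.02,0,255,0.014,-0.005,0.043,-0.01,-0.02,0,255,0.024,-0.006,0.066,-0.01,-0.02,0,255,0.035,-0.007,0.087,-0.01,-0.02,0,255,0.049,-0.008,0.108,-0.01,-0.02,0,255,0.065,-0.01,0.128,-0.01,-0.02,0,255,0.082,-0.011,0.146,-0.01,-0.02,0,255,0.1,-0.013,0.162,-0.01,-0.02,0,255,0.12,-0.015,0.177,-0.01,-0.02,0,255,0.137,-0.017,0.187,-0.01,-0.02,0]'

```text
time_s: 10.6
ee_pos: [0.5944, 0.0265, 0.1558]
orientation: [[-0.094, 0.585, 0.806], [-0.996, -0.058, -0.074], [0.003, -0.809, 0.588]]
contact_force: [-2.0, 0.5, -2.0]
opening: 0.002
```

carry_out --motion '[255,0,0,0,0,0,0,255,0,0,0,0,0,0]'

```text
time_s: 10.8
ee_pos: [0.5946, 0.0264, 0.1561]
orientation: [[-0.094, 0.586, 0.805], [-0.996, -0.058, -0.074], [0.004, -0.808, 0.589]]
contact_force: [0.7, -0.2, 0.1]
opening: 0.004
```

```bash
python3 - <<'E'
from h import *
s=readout.read_state();q=s["ee_pos"]-pt(0,0,.105);print(np.round(s["joint_pos"],2),s["contact_force"],q@XC,q@YC,q[2],np.degrees(np.arctan2(q[2],-q@XC)))
snap("wrist","w9")
y=.001
rows2([(y,.0575,57,36,0),(y,.058,55,36,.03),(y,.058,45,36,.06),(y,.057,8,35,.08),(y,.057,8,35,.08),(y,.057,8,35,.08),(y,.057,8,35,.04),(y,.057,8,35,.0),(y,.057,8,35,.0),(y,.057,8,35,.0)])
E
```

```text
[-0.17  0.31  1.88  0.13  0.32  1.38] [ 0.69009168 -0.17426167  0.14025056] -0.027568515157847653 0.0003199926230452904 0.05110036670161246 61.653253725378974
[255, -0.018, 0.005, -0.014, 0.0, 0.0, -0.0, 255, -0.116, 0.014, 0.103, 0.0, 0.0, -0.0, 255, -0.242, 0.026, 0.192, 0.0, 0.0, -0.0, 255, -0.372, 0.039, 0.112, 0.01, 0.02, -0.0, 255, -0.372, 0.039, 0.112, 0.01, 0.02, -0.0, 255, -0.372, 0.039, 0.112, 0.01, 0.02, -0.0, 255, -0.257, 0.028, -0.052, 0.01, 0.02, -0.0, 255, -0.143, 0.017, -0.216, 0.01, 0.02, -0.0, 255, -0.143, 0.017, -0.216, 0.01, 0.02, -0.0, 255, -0.143, 0.017, -0.216, 0.01, 0.02, -0.0]
```

View pics/w9.png

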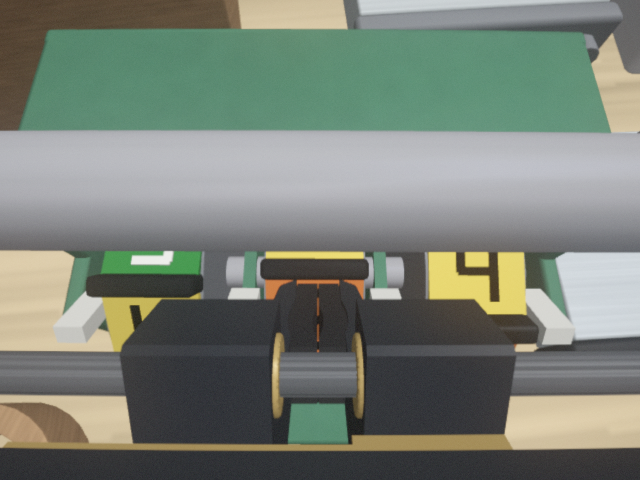

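carry_out --motion '[255,-0.018,0.005,-0.014,0,0,0,255,-0.116,0.014,0.103,0,0,0,255,-0.242,0.026,0.192,0,0,0,255,-0.372,0.039,0.112,0.01,0.02,0,255,-0.372,0.039,0.112,0.01,0.02,0,255,-0.372,0.039,0.112,0.01,0.02,0]'

```text
time_s: 11.45
ee_pos: [0.52, 0.0342, 0.1783]
orientation: [[-0.094, 0.573, 0.814], [-0.996, -0.052, -0.079], [-0.003, -0.818, 0.576]]
contact_force: [-0.0, 0.3, 0.4]
opening: 0.005
```

```bash
python3 - <<'E'
from h import *
snap("wrist","w10")
E
```

carry_out --motion '[255,0,0,0,0,0,0]'

```text
time_s: 11.6
ee_pos: [0.5205, 0.0341, 0.1783]
orientation: [[-0.094, 0.573, 0.814], [-0.996, -0.052, -0.078], [-0.003, -0.818, 0.575]]
contact_force: [0.2, 0.2, 0.0]
opening: 0.006
```

```bash
python3 - <<'E'
from h import *
y=.001
rows2([(y,.057,7,35,.04),(y,.057,7,35,.0),(y,.057,7,35,.0),(y,.057,7,35,.0)])
E
```

```text
[255, 0.112, -0.011, -0.168, -0.0, 0.0, -0.0, 255, 0.226, -0.022, -0.332, -0.0, 0.0, -0.0, 255, 0.226, -0.022, -0.332, -0.0, 0.0, -0.0, 255, 0.226, -0.022, -0.332, -0.0, 0.0, -0.0]
```

View pics/w10.png

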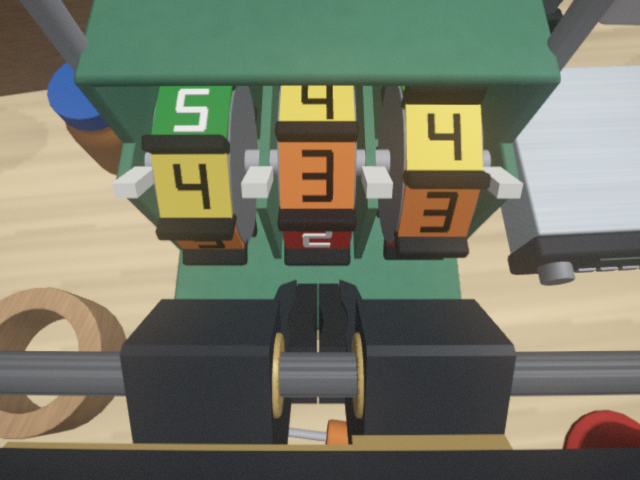

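carry_out --motion '[255,0.112,-0.011,-0.168,0,0,0,255,0.226,-0.022,-0.332,0,0,0,255,0.226,-0.022,-0.332,0,0,0,255,0.226,-0.022,-0.332,0,0,0]'

```text
time_s: 12.0
ee_pos: [0.5647, 0.03, 0.1098]
orientation: [[-0.094, 0.569, 0.817], [-0.996, -0.051, -0.079], [-0.003, -0.82, 0.572]]
contact_force: [-1.0, -0.1, -2.2]
opening: 0.007
```

```bash
python3 - <<'E'
from h import *
s=readout.read_state();q=s["ee_pos"]-pt(0,0,.105);print(np.round(s["joint_pos"],2),s["contact_force"],q@XC,q@YC,q[2],np.degrees(np.arctan2(q[2],-q@XC)))
y=.001
rows2([(y,.057,p,36,0) for p in(12,17,22,27,32,37,42,47,51,54)])
E
```

```text
[-0.18  0.34  1.99  0.24  0.21  1.27] [-0.98085579 -0.05790548 -2.15734331] -0.05769008621000455 0.0010847023900098483 0.004838715877709593 4.7944219333068725
[255, 0.01, -0.001, 0.035, -0.01, -0.02, -0.0, 255, 0.016, -0.002, 0.059, -0.01, -0.02, -0.0, 255, 0.024, -0.003, 0.083, -0.01, -0.02, -0.0, 255, 0.034, -0.004, 0.105, -0.01, -0.02, -0.0, 255, 0.047, -0.005, 0.127, -0.01, -0.02, -0.0, 255, 0.061, -0.006, 0.147, -0.01, -0.02, -0.0, 255, 0.076, -0.008, 0.167, -0.01, -0.02, -0.0, 255, 0.094, -0.009, 0.184, -0.01, -0.02, -0.0, 255, 0.109, -0.011, 0.197, -0.01, -0.02, -0.0, 255, 0.12, -0.012, 0.206, -0.01, -0.02, -0.0]
```

carry_out --motion '[255,0.005,-0.001,0.024,-0.01,-0.02,0,255,0.011,-0.002,0.048,-0.01,-0.02,0,255,0.019,-0.003,0.072,-0.01,-0.02,0,255,0.029,-0.004,0.094,-0.01,-0.02,0,255,0.042,-0.005,0.116,-0.01,-0.02,0,255,0.056,-0.006,0.136,-0.01,-0.02,0,255,0.071,-0.008,0.156,-0.01,-0.02,0,255,0.089,-0.009,0.173,-0.01,-0.02,0,255,0.104,-0.011,0.186,-0.01,-0.02,0,255,0.115,-0.012,0.195,-0.01,-0.02,0]'

```text
time_s: 13.0
ee_pos: [0.5881, 0.0275, 0.1507]
orientation: [[-0.094, 0.585, 0.806], [-0.996, -0.058, -0.074], [0.003, -0.809, 0.588]]
contact_force: [-1.9, 0.7, -2.9]
opening: 0.01
```

carry_out --motion '[255,0,0,0,0,0,0,255,0,0,0,0,0,0]'

```text
time_s: 13.2
ee_pos: [0.5883, 0.0275, 0.151]
orientation: [[-0.094, 0.586, 0.805], [-0.996, -0.058, -0.074], [0.004, -0.808, 0.589]]
contact_force: [-0.6, -1.4, -1.4]
opening: 0.006
```

```bash
python3 - <<'E'
from h import *
s=readout.read_state();q=s["ee_pos"]-pt(0,0,.105);print(np.round(s["joint_pos"],2),s["contact_force"],q@XC,q@YC,q[2],np.degrees(np.arctan2(q[2],-q@XC)))
y=.001
rows2([(y,.0575,51,36,0),(y,.058,49,36,.03),(y,.058,45,36,.07),(y,.058,45,36,.09),(y,.058,45,36,.09)])
E
```

```text
[-0.17  0.31  1.9   0.14  0.31  1.37] [-0.62078703 -1.36369609 -1.36501294] -0.03397170421353358 0.0007670954446989962 0.04595008245786285 53.52383154976302
[255, -0.011, 0.002, -0.006, 0.0, 0.0, -0.0, 255, -0.108, 0.011, 0.11, 0.0, 0.0, -0.0, 255, -0.24, 0.024, 0.258, 0.0, 0.0, -0.0, 255, -0.298, 0.029, 0.339, 0.0, 0.0, -0.0, 255, -0.298, 0.029, 0.339, 0.0, 0.0, -0.0]
```

carry_out --motion '[255,-0.011,0.002,-0.006,0,0,0,255,-0.108,0.011,0.11,0,0,0,255,-0.24,0.024,0.258,0,0,0,255,-0.298,0.029,0.339,0,0,0,255,-0.298,0.029,0.339,0,0,0,255,-0.298,0.029,0.339,0,0,0]'

```text
time_s: 13.8
ee_pos: [0.5286, 0.0332, 0.2183]
orientation: [[-0.094, 0.586, 0.805], [-0.996, -0.058, -0.074], [0.003, -0.808, 0.589]]
contact_force: [0.8, 0.4, -0.9]
opening: 0.012
```

```bash
python3 - <<'E'
from h import *
snap("wrist","w11")
overlay("w11",dict(left=4,middle=2,right=3.32),(120,50,540,320),1.9,"ov11")
E
```

```text
(no output)
```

View pics/ov11.png

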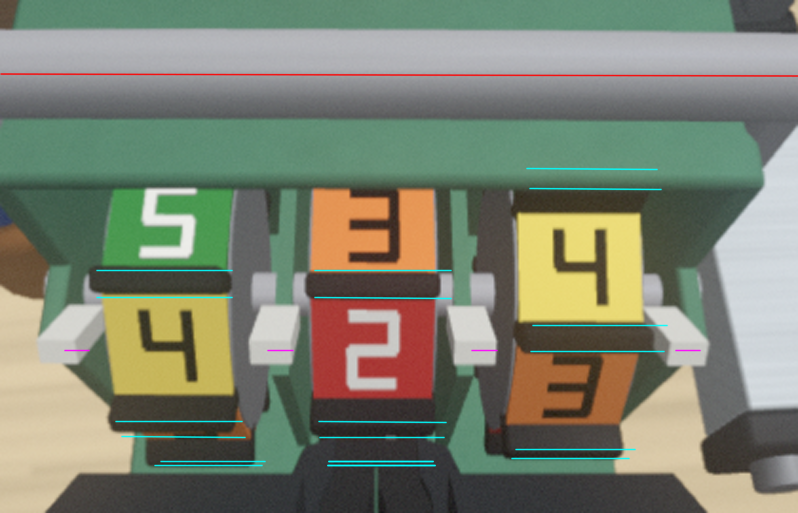

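```bash
python3 - <<'E'
from h import *
y=-.063
rows2([(y,.057,71,41,.07),(y,.057,71,41,.07),(y,.057,71,41,.07),(y,.057,71,41,.035),(y,.057,71,41,.0),(y,.057,71,41,.0),(y,.057,71,41,.0)])
E
```

```text
[255, 0.117, -0.332, -0.029, -0.01, -0.11, 0.0, 255, 0.117, -0.332, -0.029, -0.01, -0.11, 0.0, 255, 0.117, -0.332, -0.029, -0.01, -0.11, 0.0, 255, 0.231, -0.343, -0.162, -0.01, -0.11, 0.0, 255, 0.345, -0.354, -0.294, -0.01, -0.11, 0.0, 255, 0.345, -0.354, -0.294, -0.01, -0.11, 0.0, 255, 0.345, -0.354, -0.294, -0.01, -0.11, 0.0]
```

carry_out --motion '[255,0,-0.33,0,0,0,0,255,0.1,-0.332,-0.02,-0.01,-0.11,0,255,0.117,-0.332,-0.029,-0.01,-0.11,0,255,0.117,-0.332,-0.029,-0.01,-0.11,0,255,0.231,-0.343,-0.162,-0.01,-0.11,0,255,0.29,-0.349,-0.23,-0.01,-0.11,0,255,0.345,-0.354,-0.294,-0.01,-0.11,0,255,0.345,-0.354,-0.294,-0.01,-0.11,0,255,0.345,-0.354,-0.294,-0.01,-0.11,0]'

```text
time_s: 14.75
ee_pos: [0.5971, -0.0365, 0.1596]
orientation: [[-0.093, 0.652, 0.753], [-0.996, -0.063, -0.068], [0.003, -0.756, 0.655]]
contact_force: [-0.5, 0.2, 0.1]
opening: 0.005
```

```bash
python3 - <<'E'
from h import *
s=readout.read_state();q=s["ee_pos"]-pt(0,0,.105);print(np.round(s["joint_pos"],2),s["contact_force"],q@XC,q@YC,q[2],np.degrees(np.arctan2(q[2],-q@XC)))
snap("wrist","w12")
y=-.063
rows2([(y,.056,p,max(36,36+(p-35)*5/36),0) for p in(67,62,57,52,47,42,37,32,27,26)])
E
```

```text
[-0.32  0.3   1.93  0.61  0.26  0.81] [-0.45766241  0.15160839  0.11864056] -0.019166388228315734 -0.06206474022838108 0.05457719742551738 70.64977507455811
[255, -0.014, -0.002, -0.018, 0.0, 0.01, -0.0, 255, -0.036, -0.0, -0.028, 0.01, 0.03, -0.0, 255, -0.057, 0.002, -0.041, 0.01, 0.04, -0.0, 255, -0.077, 0.004, -0.055, 0.01, 0.06, -0.0, 255, -0.095, 0.005, -0.071, 0.01, 0.07, -0.0, 255, -0.112, 0.007, -0.088, 0.01, 0.09, -0.0, 255, -0.128, 0.008, -0.107, 0.01, 0.1, -0.0, 255, -0.142, 0.01, -0.127, 0.01, 0.11, -0.0, 255, -0.154, 0.011, -0.148, 0.01, 0.11, -0.0, 255, -0.156, 0.011, -0.153, 0.01, 0.11, -0.0]
```

View pics/w12.png

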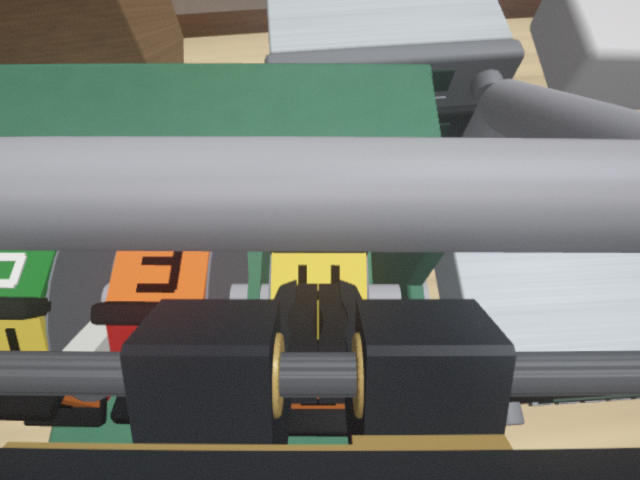

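carry_out --motion '[255,-0.014,-0.002,-0.018,0,0.01,0,255,-0.036,0,-0.028,0.01,0.03,0,255,-0.057,0.002,-0.041,0.01,0.04,0,255,-0.077,0.004,-0.055,0.01,0.06,0,255,-0.095,0.005,-0.071,0.01,0.07,0,255,-0.112,0.007,-0.088,0.01,0.09,0,255,-0.128,0.008,-0.107,0.01,0.1,0,255,-0.142,0.01,-0.127,0.01,0.11,0,255,-0.154,0.011,-0.148,0.01,0.11,0,255,-0.156,0.011,-0.153,0.01,0.11,0]'

```text
time_s: 15.8
ee_pos: [0.5656, -0.0352, 0.1283]
orientation: [[-0.094, 0.584, 0.806], [-0.996, -0.058, -0.074], [0.003, -0.809, 0.587]]
contact_force: [2.3, -0.5, 1.5]
opening: 0.004
```

carry_out --motion '[255,0,0,0,0,0,0,255,0,0,0,0,0,0]'

```text
time_s: 16.0
ee_pos: [0.5658, -0.0351, 0.1286]
orientation: [[-0.094, 0.584, 0.806], [-0.996, -0.057, -0.074], [0.003, -0.81, 0.587]]
contact_force: [1.5, 0.3, 0.2]
opening: 0.008
```

```bash
python3 - <<'E'
from h import *
s=readout.read_state();q=s["ee_pos"]-pt(0,0,.105);print(np.round(s["joint_pos"],2),s["contact_force"],q@XC,q@YC,q[2],np.degrees(np.arctan2(q[2],-q@XC)))
snap("wrist","w13")
y=-.063
rows2([(y,.057,29,36,.02),(y,.056,36,36,.06),(y,.057,76.5,42,.06),(y,.057,76.5,42,.06),(y,.057,76.5,42,.06)])
E
```

```text
[-0.33  0.3   1.98  0.52  0.27  0.87] [1.45460308 0.32733708 0.17367898] -0.05047015654712871 -0.06366144787648867 0.02360522887446788 25.065805581655614
clr 76.5 42 0.012
clr 76.5 42 0.012
clr 76.5 42 0.012
[255, -0.055, 0.009, 0.101, 0.0, -0.0, -0.0, 255, -0.15, 0.017, 0.289, 0.0, -0.0, -0.0, 255, -0.015, 0.005, 0.382, -0.01, -0.13, -0.0, 255, -0.015, 0.005, 0.382, -0.01, -0.13, -0.0, 255, -0.015, 0.005, 0.382, -0.01, -0.13, -0.0]
```

View pics/w13.png

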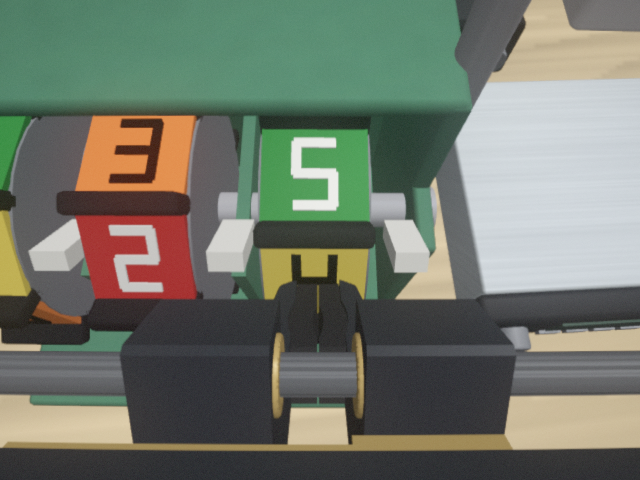

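carry_out --motion '[255,-0.055,0.009,0.101,0,0,0,255,-0.15,0.017,0.289,0,0,0,255,-0.015,0.005,0.382,-0.01,-0.13,0,255,-0.015,0.005,0.382,-0.01,-0.13,0,255,-0.015,0.005,0.382,-0.01,-0.13,0,255,-0.015,0.005,0.382,-0.01,-0.13,0]'

```text
time_s: 16.65
ee_pos: [0.5622, -0.034, 0.2036]
orientation: [[-0.094, 0.661, 0.744], [-0.996, -0.063, -0.069], [0.001, -0.748, 0.664]]
contact_force: [0.3, -0.7, -0.1]
opening: 0.002
```

```bash
python3 - <<'E'
from h import *
snap("wrist","w14")
y=-.063
rows2([(y,.057,76.5,42,.04),(y,.057,76.5,42,.02),(y,.057,76.5,42,.0),(y,.057,76.5,42,.0)])
E
```

```text
clr 76.5 42 0.012
clr 76.5 42 0.012
clr 76.5 42 0.012
clr 76.5 42 0.012
[255, 0.069, -0.007, -0.068, 0.0, -0.01, -0.0, 255, 0.136, -0.013, -0.143, 0.0, -0.01, -0.0, 255, 0.202, -0.02, -0.217, 0.0, -0.01, -0.0, 255, 0.202, -0.02, -0.217, 0.0, -0.01, -0.0]
```

View pics/w14.png

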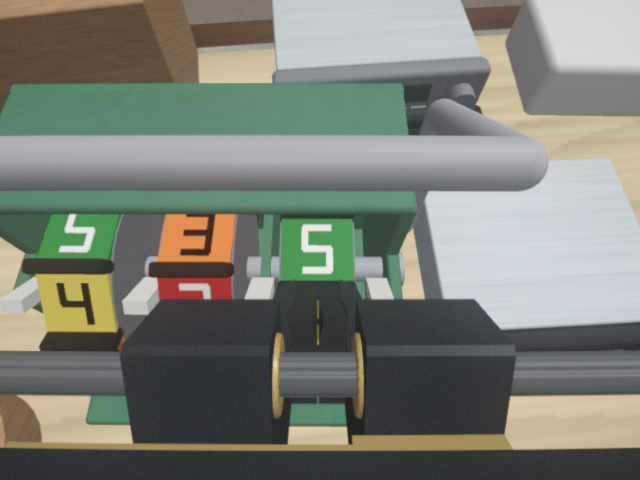

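carry_out --motion '[255,0.069,-0.007,-0.068,0,-0.01,0,255,0.136,-0.013,-0.143,0,-0.01,0,255,0.202,-0.02,-0.217,0,-0.01,0,255,0.202,-0.02,-0.217,0,-0.01,0,255,0.202,-0.02,-0.217,0,-0.01,0]'

```text
time_s: 17.2
ee_pos: [0.603, -0.038, 0.1614]
orientation: [[-0.094, 0.669, 0.737], [-0.996, -0.063, -0.069], [0.0, -0.741, 0.672]]
contact_force: [0.7, -1.0, 0.3]
opening: 0.009
```

```bash
python3 - <<'E'
from h import *
s=readout.read_state();q=s["ee_pos"]-pt(0,0,.105);print(np.round(s["joint_pos"],2),s["contact_force"],q@XC,q@YC,q[2],np.degrees(np.arctan2(q[2],-q@XC)))
y=-.063
rows2([(y,.056,p,max(36,36+(p-35)*6/41),0) for p in(72,67,62,57,52,47,42,38,35,34.5)])
E
```

```text
[-0.32  0.31  1.93  0.69  0.24  0.73] [ 0.74551135 -0.99395455  0.32620717] -0.013172716319886936 -0.06305768140570799 0.056352228921464034 76.8429701409964
[255, -0.021, 0.002, -0.015, 0.0, 0.02, -0.0, 255, -0.043, 0.004, -0.024, 0.0, 0.03, -0.0, 255, -0.065, 0.006, -0.035, 0.01, 0.05, -0.0, 255, -0.086, 0.008, -0.047, 0.01, 0.07, -0.0, 255, -0.106, 0.01, -0.061, 0.01, 0.08, -0.0, 255, -0.125, 0.012, -0.077, 0.01, 0.1, -0.0, 255, -0.142, 0.014, -0.094, 0.01, 0.11, -0.0, 255, -0.154, 0.015, -0.109, 0.01, 0.13, -0.0, 255, -0.163, 0.016, -0.121, 0.01, 0.14, -0.0, 255, -0.164, 0.016, -0.123, 0.01, 0.14, -0.0]
```

carry_out --motion '[255,-0.021,0.002,-0.015,0,0.02,0,255,-0.043,0.004,-0.024,0,0.03,0,255,-0.065,0.006,-0.035,0.01,0.05,0,255,-0.086,0.008,-0.047,0.01,0.07,0,255,-0.106,0.01,-0.061,0.01,0.08,0,255,-0.125,0.012,-0.077,0.01,0.1,0,255,-0.142,0.014,-0.094,0.01,0.11,0,255,-0.154,0.015,-0.109,0.01,0.13,0,255,-0.163,0.016,-0.121,0.01,0.14,0,255,-0.164,0.016,-0.123,0.01,0.14,0]'

```text
time_s: 18.2
ee_pos: [0.5705, -0.0351, 0.1373]
orientation: [[-0.094, 0.585, 0.806], [-0.996, -0.058, -0.074], [0.003, -0.809, 0.588]]
contact_force: [1.9, -0.8, 2.6]
opening: 0.005
```

carry_out --motion '[255,0,0,0,0,0,0,255,0,0,0,0,0,0]'

```text
time_s: 18.4
ee_pos: [0.5706, -0.0351, 0.1373]
orientation: [[-0.094, 0.585, 0.806], [-0.996, -0.058, -0.074], [0.003, -0.809, 0.588]]
contact_force: [2.1, -0.9, 2.2]
opening: 0.009
```

```bash
python3 - <<'E'
from h import *
s=readout.read_state();q=s["ee_pos"]-pt(0,0,.105);print(np.round(s["joint_pos"],2),s["contact_force"],q@XC,q@YC,q[2],np.degrees(np.arctan2(q[2],-q@XC)))
y=-.063
rows2([(y,.057,37.5,36,0),(y,.057,40,36,.03),(0,.057,40,36,.08),(0,.057,40,36,.1)])
E
```

```text
[-0.33  0.3   1.96  0.47  0.29  0.93] [ 2.11914344 -0.94549721  2.200535  ] -0.045650948613383195 -0.06314940760101771 0.03234430619158275 35.318080752272685
[255, 0.002, 0.001, 0.012, 0.0, -0.0, -0.0, 255, -0.078, 0.008, 0.143, 0.0, -0.0, -0.0, 255, -0.194, 0.336, 0.345, 0.0, -0.0, -0.0, 255, -0.253, 0.341, 0.426, 0.0, -0.0, -0.0]
```

carry_out --motion '[255,0.002,0.001,0.012,0,0,0,255,-0.078,0.008,0.143,0,0,0,255,-0.18,0.02,0.33,0,0,0,255,-0.25,0.16,0.426,0,0,0,255,-0.25,0.34,0.426,0,0,0,255,-0.25,0.34,0.426,0,0,0,255,-0.25,0.34,0.426,0,0,0,255,-0.25,0.34,0.426,0,0,0]'

```text
time_s: 19.2
ee_pos: [0.5206, 0.0323, 0.222]
orientation: [[-0.094, 0.584, 0.806], [-0.996, -0.058, -0.074], [0.004, -0.81, 0.587]]
contact_force: [-0.3, 0.4, 0.3]
opening: 0.007
```

```bash
python3 - <<'E'
from h import *
snap("wrist","w15")
overlay("w15",dict(left=4,middle=2,right=5),(120,50,540,320),1.9,"ov15")
E
```

```text
(no output)
```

View pics/ov15.png

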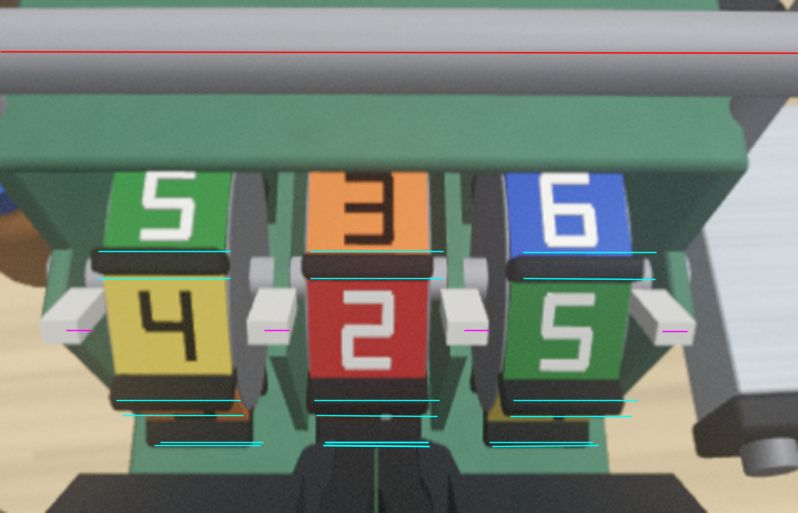

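View pics/w15.png

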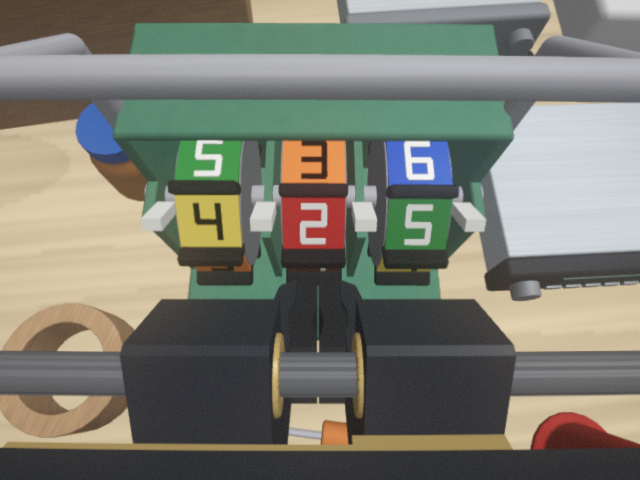

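carry_out --motion '[255,-0.3,-0.6,0.5,0,0,0,255,-0.3,-0.6,0.5,0,0,0,255,-0.4,-0.9,0.5,0,0,0,255,-0.4,-1,0.5,0,0,0,255,-0.4,-1,0.5,0,0,0,255,-0.4,-1,0.5,0,0,0,255,-0.4,-1,0.5,0,0,0,255,-0.4,-1,0.5,0,0,0]'

```text
time_s: 20.05
ee_pos: [0.4407, -0.1664, 0.322]
orientation: [[-0.093, 0.584, 0.806], [-0.996, -0.057, -0.074], [0.003, -0.809, 0.587]]
contact_force: [0.2, 0.4, 0.2]
opening: 0.007
```

```bash
python3 - <<'E'
from h import *
print(np.round(readout.read_state()["joint_pos"],2))
snap("top","t16");snap("wrist","w16")
overlay("t16",dict(left=4,middle=2,right=5),(225,160,405,270),4.2,"ov16")
E
```

```text
[-0.83 -0.16  1.92  0.5   0.96  0.63]
```

View pics/ov16.png

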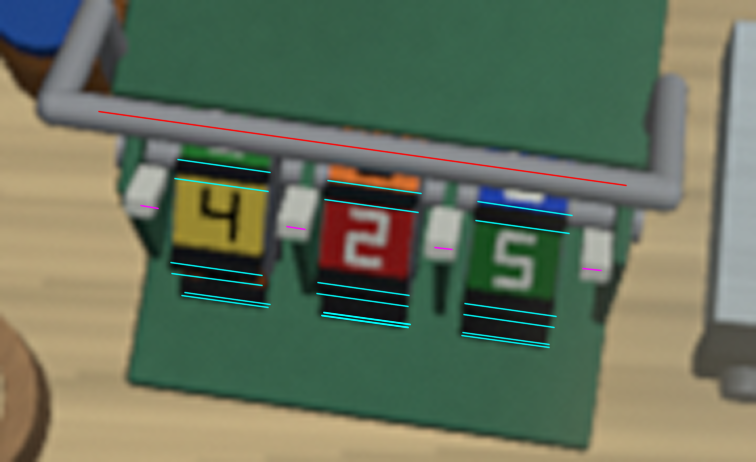

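View pics/t16.png

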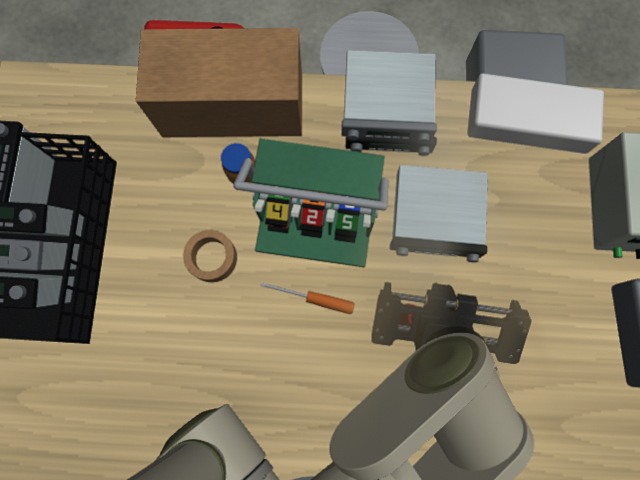

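```bash
python3 -c "
from h import *
s=readout.read_state();print(s['time_s'],abs(s['qvel']).max(),s['contact_force']);job.sign_off()"
```

```text
20.15 0.0033076429560021663 [-0.05809169  0.08792484 -0.5666221 ]
the job is handed in; nothing more can be done
```

The counter now reads 4 2 5 (yellow, red, green), and I handed the job in at 20.2 s of the 61 s allowed.

- **How it was done:** I rolled the left and right wheels down and the middle wheel up with the shut fingertip. Each wheel took two or three strokes from below and in front of the rail, and the arm then pulled clear.
- **Last checks:** In the final top and wrist pictures, a model drawn at exactly 4, 2 and 5 matched the wheel ribs to about 2–3 degrees against the 8.6 allowed. The left wheel may sit slightly under 4, and the right slightly over 5. The jar, tape ring, screwdriver and radio look where they were in the first picture. The cone is partly hidden by the gripper, which stood well above it, so I could not compare it fully. The arm was at rest with nothing pressing on it.
- **What went wrong:**
    - An early stroke asked for too steep a tilt. Joints 4 and 5 stopped at about their range limits (−1.231 against −1.23, and 0.018 against 0.02), and the tool rose up under the rail without any contact force showing. I backed off and kept the tilt at or below about 42 degrees afterwards. No fault was reported, but the small overrun of the stated joint range did happen.
    - My first reading of the middle wheel from the top view (3.62) disagreed with the wrist view (about 3.75). I went by the wrist view, and the later pictures bore it out.

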